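Set the packing jig and nest the paint pots in it

ROBOT

A 7-joint arm with a two-finger parallel gripper is mounted at the origin on the work surface. World frame = base frame: x ahead of the robot, y to its left, z up, the work surface at z = 0. Lengths are in m, angles in rad, forces in N, time in s.
With the tool pointing down it reaches from about 0.425 to 0.925 m from the base axis. Payload 6.8 kg.
Tool frame: the origin (TCP) lies on the mounting face of the last link; the fingertips stand 173 mm ahead of it and the grasp point (between the pads) lies 155 mm ahead of it; y points along the fingers, x is the direction in which the jaws open and shut, and the axes are right-handed (so a half turn about y gives the same grasp; the last joint's range is limited). The gripper opens to 85 mm and grips with 20 to 120 N. Pads are 22 mm wide; open, the fingers measure 114 mm over their backs; the gripper's body (76 mm by 85 mm) begins 54 mm behind the grasp point. The pads swing forward as they close: fully open they stand 13 mm farther back than shut.
Start: joints at [1.229, 0.477, 0.022, 1.555, -0.011, 1.109, -0.083], TCP at [0.156, -0.657, 0.405] pointing down, gripper open.
Joint ranges: [-2.96, 2.96], [-0.34, 2.1], [-1.41, 1.46], [0.24, 2.44], [-1.37, 4.51], [0.17, 1.92], [-2.96, 2.96]. Speed limits (rad/s): [2.39, 2.39, 3.14, 3.14, 3.14, 3.14, 3.14].

INTERFACE

Orientations are given as a rotation vector (axis times angle).
In Python, from bench import r gives the robot as it stands.
- The arm moves only by the tool step_arm, never from a script. Its arguments are lists of equal length, an entry for each row: "xyz": the shift along the tool's x, y, z scaled (see below), a list of three; "rotation": the turn, a rotation vector about the tool's x, y, z scaled (see below), a list of three. A call has 1 to 20 rows; each row is the pose to reach, as a shift and turn from the pose measured when the call began, along the tool's axes at that moment; what a row does not reach only later rows make up. The controller multiplies each number of a shift by 30 cm and each number of a turn by 90 degrees. A row lasts 1/8 s, in which the tool goes at most 62.5 mm and 10.7 degrees, less where a joint would pass 70% of its speed; a pose out of reach is approached as far as the arm can. A call with a number of a shift or a turn outside -1 to 1 is refused whole. A call with a gripper value outside its range is refused whole. "grip" is the closure, from 0 (fully open) to 1 (shut), set as the call begins (left out, the last holds). The fingers move at their own pace and stop on an object; "force" is the grip in N (left out, the last holds). Time passes only in rows, so rows that repeat a pose let the fingers close. It gives the time, the measured TCP pose, the force and the opening at its end, in the units of the state.
- r.get_obs(): the state, without advancing time (a new reading comes with each control period).
- r.grab_frame(name): name is "scene" or "top" or "wrist"; returns a dict with "pixels" (400x640x3 uint8, red, green, blue), "fx", "fy", "cx", "cy" (pixels), "dist_coeffs" ([k1, k2, p1, p2, k3] as OpenCV has them; the pictures are not rectified), "position" and "attitude" of the camera in the world; the wrist camera has in their place "mount" (4x4, takes a point from camera to tool coordinates, whose origin is the TCP and whose axes are the tool frame's). Camera axes: x right, y down, z forward; pixel columns grow to the right and rows downward; lengths in m; the calibration is good to about 2 mm. A picture is of the moment at which its call begins: read the wrist's pose just before it. There is no depth.
- r.hand_in(): hands the job in, once; it reports no verdict.
The state is a dict: "clock": time; "joints": joint angles; "qvel": joint speeds; "tau": joint torques, N m; "tcp_pos": TCP position; "orientation": TCP orientation; "contact_force": force on the tool from outside, world axes, zero at the start; "moment": the same for the moment, N m; "grip_width": finger opening in m.
Only numpy, scipy, OpenCV 4.12 (cv2) and the standard library are available. Lean on these libraries where they do the work, as an engineer would, in place of code of your own. Each camera call takes 0.05 s, during which the arm holds its last target.

TASK

Set the packing jig to pot size and fill it: free the stop's clamp knob, lay the yellow setting block lengthwise in the bay, slide the stop up so that the block just fits between fence and stop, and screw the clamp fully tight. Then put the yellow block back fully home in its yellow-labelled slot, and nest all the loose paint pots into one upright stack in the bay, over the black disc, each seated fully in the one below, with the stop still clamped against where the block was. Leave the other blocks and supplies where they are.

Things in the scene. Friction and masses are not known exactly. Their poses are not given: they have to be found in the camera images.
- jig: packing jig fixed to the bench: base plate 120 x 270 mm, 10 mm thick. Origin under its centre on the bench, y along the rail. A blue fence (up to 45 mm above the bench) is fixed at the -y end, its inner face at y = -120 mm; the blue stop opposite slides along y. Between them is the bay, open above and at both x sides, floored by the plate
- bay (a point): middle of the bay once it is set, at floor level on the base plate (jig y = -84 mm, 10 mm above the bench), marked by a black disc 48 mm across
- stop_face (a point): centre of the stop's blue face that looks at the fence, 28.5 mm above the bench; axes as the jig's. The face is 100 mm wide (x), 12 to 45 mm above the bench. The clamp knob's axis is 33 mm behind it (+y)
- stop (a joint): travel of the stop along the jig's +y, away from the fence: 0 to 0.09 m; the bay is 62 mm plus this wide (0.010 = as wide as the yellow block is long). Freed it takes about 2 N to slide; clamped it resists
- clamp (a joint): clamp knob on top of the stop: 0 = screwed tight (bar across the rail, along the jig's x, white mark at the red dash), grows counter-clockwise from above to 1.4 rad = free (bar along the rail). It bites below about 0.4; turning takes about 0.15 to 0.3 N m and it stays where it is left
- clamp_grip (a point): on the knob's axis, 72 mm above the bench, at the height to grip its orange bar; x along the bar. The bar is 50 mm long, 14 mm wide and reaches from 53 to 83 mm above the bench; under it are a black disc (34 mm across, 45 to 53 mm) and the stop's block (top 45 mm)
- block_yellow_mid (a point): yellow setting block, 72 x 36 x 40 mm, 160 g, lying on the bench at first. The point is its centre, 20 mm above its underside; x along its length, z up
- slot_yellow_mid (a point): fixed grey tray with a shallow pocket for the yellow setting block (4 mm floor, rim 10 mm above the bench, 3 mm play all round), with a yellow label plate at its +x end. The point is where the middle of the block lies when it is home, 24 mm above the bench; x along the pocket's length
- pot1_mid (a point): green plastic pot, open on top, 60 mm tall, 90 g: lower 32 mm a cone (40 mm across at the foot, 52 mm at its top), upper 28 mm a straight collar 64 mm across (56 mm inside). It stands upright on the bench. Its cone drops into another pot's mouth and its collar seats on that rim: nested pots are 28 mm apart in height. Point on the axis, 30 mm above the foot, z up. May be absent (3 to 5 pots are there)
- pot2_mid (a point): orange plastic pot, open on top, 60 mm tall, 90 g: lower 32 mm a cone (40 mm across at the foot, 52 mm at its top), upper 28 mm a straight collar 64 mm across (56 mm inside). It stands upright on the bench. Its cone drops into another pot's mouth and its collar seats on that rim: nested pots are 28 mm apart in height. Point on the axis, 30 mm above the foot, z up. May be absent (3 to 5 pots are there)
- pot3_mid (a point): white plastic pot, open on top, 60 mm tall, 90 g: lower 32 mm a cone (40 mm across at the foot, 52 mm at its top), upper 28 mm a straight collar 64 mm across (56 mm inside). It stands upright on the bench. Its cone drops into another pot's mouth and its collar seats on that rim: nested pots are 28 mm apart in height. Point on the axis, 30 mm above the foot, z up. May be absent (3 to 5 pots are there)
- pot4_mid (a point): glossy blue plastic pot, open on top, 60 mm tall, 90 g: lower 32 mm a cone (40 mm across at the foot, 52 mm at its top), upper 28 mm a straight collar 64 mm across (56 mm inside). It stands upright on the bench. Its cone drops into another pot's mouth and its collar seats on that rim: nested pots are 28 mm apart in height. Point on the axis, 30 mm above the foot, z up. May be absent (3 to 5 pots are there)
- pot5_mid (a point): yellow plastic pot, open on top, 60 mm tall, 90 g: lower 32 mm a cone (40 mm across at the foot, 52 mm at its top), upper 28 mm a straight collar 64 mm across (56 mm inside). It stands upright on the bench. Its cone drops into another pot's mouth and its collar seats on that rim: nested pots are 28 mm apart in height. Point on the axis, 30 mm above the foot, z up. May be absent (3 to 5 pots are there)
- block_blue_mid (a point): blue setting block, 92 x 36 x 40 mm, at home in its own slot; leave it there. The point is its centre; x along its length
- block_red_mid (a point): red setting block, 112 x 36 x 40 mm, at home in its own slot; leave it there. The point is its centre; x along its length
- glue: white glue bottle, 56 mm across, 135 mm tall, a bystander; origin under its centre
- crayons: yellow crayon box 115 x 75 x 28 mm, a bystander; origin under its centre
- markers: blue marker box 140 x 60 x 28 mm, a bystander; origin under its centre
- tape: brown roll of tape 96 mm across, 48 mm high, a bystander; origin under its centre
Things that resemble listed ones, but are neither listed nor needed, are in the scene too. Leave any purple look-alike of the part that bears pot4_mid alone. Of the things that look like the part that bears pot2_mid, the largest one is meant.

How it is judged:
By the outcome, as a careful person would: the job done as asked, in the order asked, and still so for the second after the job is handed in, with the robot touching nothing.
Of pot1, pot2, pot3, pot4, pot5 only 3 to 5 are there at a start; the rules pass over those that are not, and their reading is None.
At some moment in a run one of block_yellow may be knocked a few centimetres aside while the robot is not near it.
It also fails if it takes over 210 s, if anything falls off the work surface, if the arm or the gripper's body presses on something with over 40 N, if the wrist force passes 120 N, or if a joint passes its speed limit or range.

## Working session

There is one attempt and no reset: what is moved stays moved. The work goes in short steps, Python scripts to look and compute and a tool call to move; the robot and the scene stay as the last step left them, time stands still between calls to the robot, and variables do not carry over. Pictures are saved under pics/ and viewed, and the job is handed in when it is done.

Besides the shell and the picture viewer there is one more tool, called after ">>>" by a JSON object that holds its "op" and its "data". step_arm: Moves the arm, as the interface text tells. Its arguments: {"type":"object","properties":{"xyz":{"type":"array"},"rotation":{"type":"array"},"grip":{"type":"number"},"force":{"type":"number"}},"required":["xyz","rotation"]}

```bash
ls; mkdir -p pics; cat > h.py <<'E'
import numpy as np, cv2
from scipy.spatial.transform import Rotation as R
from bench import r
def save(name,fn,crop=None,scale=1):
    f=r.grab_frame(name); im=f["pixels"][:,:,::-1].copy()
    cv2.imwrite("pics/raw_"+fn+".png",im)
    if crop: x0,y0,x1,y1=crop; im=im[y0:y1,x0:x1]
    if scale!=1: im=cv2.resize(im,None,fx=scale,fy=scale,interpolation=cv2.INTER_CUBIC)
    cv2.imwrite("pics/"+fn+".png",im); return f
E
python3 - <<'E'
from h import *
o=r.get_obs(); print(o)
for n in ["scene","top","wrist"]:
    f=save(n,n+"0"); print(n,{k:v for k,v in f.items() if k!="pixels"})
E
```

```text
pics
{'clock': 0.0, 'joints': array([ 1.22893377,  0.47778688,  0.02233545,  1.5564683 , -0.0114754 ,
        1.10930527, -0.08310659]), 'qvel': array([-0.00128709, -0.00066668,  0.00051647, -0.00119265, -0.00084283,
       -0.00062482, -0.00066275]), 'tau': array([-1.29135742e-04, -5.96462452e+01,  1.60780605e+00, -2.81200433e+01,
        1.23868149e-02,  9.48310015e-03,  2.20967837e-05]), 'tcp_pos': array([ 0.15629718, -0.65636271,  0.40372711]), 'orientation': array([-1.30971389,  1.03638716, -1.03382281]), 'contact_force': array([-0.95341022,  1.30387531,  0.55777748]), 'moment': array([ 0.03532455,  0.02705519, -0.04518401]), 'grip_width': 0.08559758065465077}
scene {'fx': 395.60268538578765, 'fy': 395.60268538578765, 'cx': 316.9309797763459, 'cy': 195.87801911398913, 'dist_coeffs': array([0.01828691, 0.        , 0.        , 0.        , 0.        ]), 'position': array([ 1.18379032, -0.18261564,  1.01071534]), 'attitude': array([-2.07061079, -1.56853823,  0.52966375])}
top {'fx': 389.30165970822003, 'fy': 389.30165970822003, 'cx': 318.0275987337537, 'cy': 201.02221550032505, 'dist_coeffs': array([0.01777181, 0.        , 0.        , 0.        , 0.        ]), 'position': array([ 0.4407111 , -0.00727946,  0.98922067]), 'attitude': array([-2.16780337,  2.19443098, -0.05895554])}
wrist {'fx': 340.183950669817, 'fy': 340.183950669817, 'cx': 321.1100333051876, 'cy': 198.70388509247692, 'dist_coeffs': array([0.00546911, 0.        , 0.        , 0.        , 0.        ]), 'mount': array([[ 9.99999872e-01,  4.81169272e-04,  1.57320255e-04,
        -7.77805953e-04],
       [-4.97537929e-06, -3.01408889e-01,  9.53494983e-01,
         2.96043085e-02],
       [ 5.06210210e-04, -9.53494861e-01, -3.01408848e-01,
         7.73366338e-02],
       [ 0.00000000e+00,  0.00000000e+00,  0.00000000e+00,
         1.00000000e+00]])}
```

View pics/scene0.png

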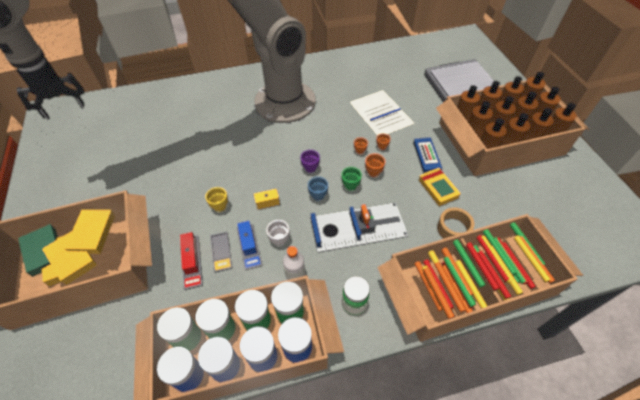

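View pics/top0.png

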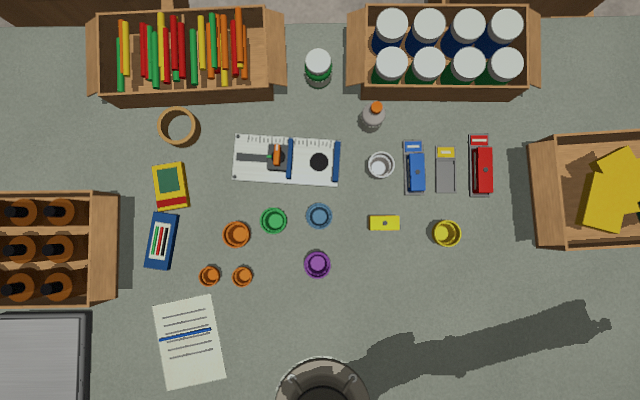

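View pics/wrist0.png

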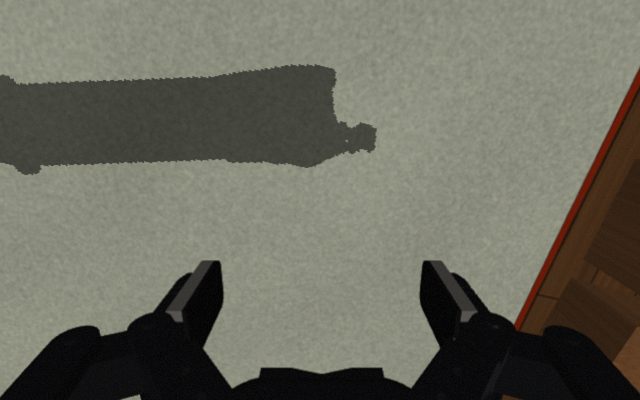

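```bash
python3 - <<'E'
from h import *
im=cv2.imread("pics/raw_top0.png")
a=im[0:200,150:470]; b=im[200:400,150:470]
cv2.imwrite("pics/t0a.png",cv2.resize(a,None,fx=2.5,fy=2.5,interpolation=cv2.INTER_CUBIC))
cv2.imwrite("pics/t0b.png",cv2.resize(b,None,fx=2.5,fy=2.5,interpolation=cv2.INTER_CUBIC))
print(R.from_rotvec(r.get_obs()['orientation']).as_matrix())
E
```

```text
[[ 2.31665195e-01 -4.05349286e-04  9.72795494e-01]
 [-9.72794614e-01  1.31140883e-03  2.31665531e-01]
 [-1.36963806e-03 -9.99999058e-01 -9.05138199e-05]]
```

View enlarged.

View pics/t0a.png

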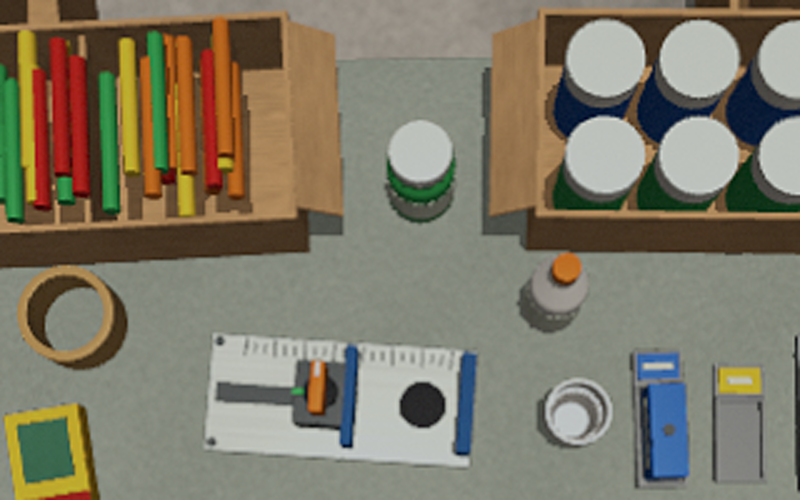

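View pics/t0b.png

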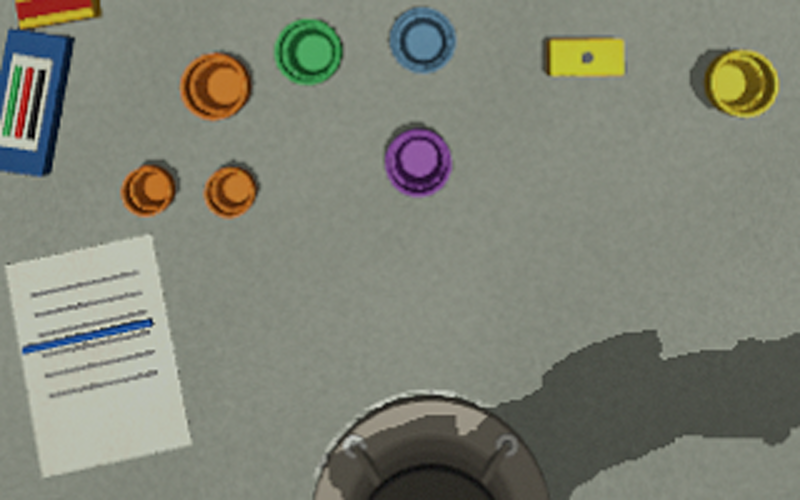

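```bash
cat >> h.py <<'E'
def campose(f,obs=None):
    if "mount" in f:
        T=np.eye(4);T[:3,:3]=R.from_rotvec(obs["orientation"]).as_matrix();T[:3,3]=obs["tcp_pos"]
        return T@f["mount"]
    T=np.eye(4);T[:3,:3]=R.from_rotvec(f["attitude"]).as_matrix();T[:3,3]=f["position"];return T
def K(f): return np.array([[f["fx"],0,f["cx"]],[0,f["fy"],f["cy"]],[0,0,1.]])
def bp(f,uv,z,obs=None):
    T=campose(f,obs); uv=np.atleast_2d(np.array(uv,float))
    n=cv2.undistortPoints(uv.reshape(-1,1,2),K(f),f["dist_coeffs"]).reshape(-1,2)
    d=np.c_[n,np.ones(len(n))]@T[:3,:3].T
    s=(np.broadcast_to(z,len(d))-T[2,3])/d[:,2]
    return T[:3,3]+d*s[:,None]
def pj(f,P,obs=None):
    T=np.linalg.inv(campose(f,obs)); P=np.atleast_2d(np.array(P,float))
    Q=P@T[:3,:3].T+T[:3,3]
    return cv2.projectPoints(Q.reshape(-1,1,3),np.zeros(3),np.zeros(3),K(f),f["dist_coeffs"])[0].reshape(-1,2)
E
python3 - <<'E'
from h import *
np.set_printoptions(precision=4,suppress=True)
f=r.grab_frame("top")
A=lambda x,y:(x/2.5+150,y/2.5)
B=lambda x,y:(x/2.5+150,y/2.5+200)
for n,p,z in [("green",B(309,51),.06),("orange",B(217,86),.06),("white",A(579,412),.06),("blue",B(422,40),.06),("yellow",B(742,83),.06),("purple",B(418,160),.06),("oA",B(149,190),.05),("block",B(587,57),.04)]:
    print(n,bp(f,p,z)[0])
print("jig",bp(f,[A(213,333),A(476,350),A(469,467),A(205,450)],.01))
print("blk",bp(f,[B(551,39),B(624,39),B(624,76),B(551,76)],.04))
print("slot",bp(f,[A(718,366),A(762,366),A(761,483),A(715,482)],.01))
print("disc",bp(f,A(422,404),.01),"bar",bp(f,[A(318,362),A(318,412)],.083))
print("stopface/fence",bp(f,[A(358,346),A(352,446),A(460,353),A(456,453)],.045))
E
```

```text
green [0.458  0.1109 0.06  ]
orange [0.4258 0.1988 0.06  ]
white [ 0.5883 -0.1493  0.06  ]
blue [0.4672 0.0029 0.06  ]
yellow [ 0.423  -0.2992  0.06  ]
purple [0.3538 0.008  0.06  ]
oA [0.3273 0.2658 0.05  ]
block [ 0.4494 -0.1569  0.04  ]
jig [[ 0.6827  0.2145  0.01  ]
 [ 0.6613 -0.0538  0.01  ]
 [ 0.5418 -0.0449  0.01  ]
 [ 0.5626  0.2224  0.01  ]]
blk [[ 0.4672 -0.1224  0.04  ]
 [ 0.4664 -0.1932  0.04  ]
 [ 0.4306 -0.1922  0.04  ]
 [ 0.4314 -0.1217  0.04  ]]
slot [[ 0.6411 -0.2981  0.01  ]
 [ 0.6403 -0.3423  0.01  ]
 [ 0.5217 -0.3372  0.01  ]
 [ 0.5233 -0.2915  0.01  ]]
disc [[0.6066 0.0018 0.01  ]] bar [[0.6356 0.0987 0.083 ]
 [0.588  0.099  0.083 ]]
stopface/fence [[ 0.6591  0.0637  0.045 ]
 [ 0.5603  0.0704  0.045 ]
 [ 0.6507 -0.0364  0.045 ]
 [ 0.552  -0.0311  0.045 ]]
```

```bash
cat >> h.py <<'E'
np.set_printoptions(precision=4,suppress=True)
def plan(g,yaw_deg,obs=None,q=True):
    """g: grasp-point world target (tool down), yaw of tool x"""
    o=obs or r.get_obs(); R0=R.from_rotvec(o["orientation"]).as_matrix()
    a=np.radians(yaw_deg); x=np.array([np.cos(a),np.sin(a),0]); y=np.array([0,0,-1.]); Rt=np.c_[x,y,np.cross(x,y)]
    tcp=np.array(g)+[0,0,.155]
    d=R0.T@(tcp-o["tcp_pos"])/.3; w=R.from_matrix(R0.T@Rt).as_rotvec()/(np.pi/2)
    n=max(np.linalg.norm(d)*.3/.0625,np.linalg.norm(w)*90/10.7)
    print("d",np.round(d,4),"w",np.round(w,4),"rows>=%.1f"%n)
    return d,w
def st():
    o=r.get_obs(); R0=R.from_rotvec(o["orientation"]).as_matrix()
    print("t%.2f grasp"%o["clock"],o["tcp_pos"]+R0[:,1]*.155,"yaw %.2f"%np.degrees(np.arctan2(R0[1,0],R0[0,0])),"tilt",R0[:2,1],"F",o["contact_force"],"M",o["moment"],"w %.4f"%o["grip_width"])
    return o
E
python3 - <<'E'
from h import *
st(); plan([.612,.099,.20],-94.5)
E
```

```text
t0.20 grasp [ 0.1563 -0.6563  0.2491] yaw -76.61 tilt [-0.0003  0.001 ] F [-0.4688  0.0541  0.3335] M [-0.0223  0.0395  0.0054] w 0.0855
d [-2.0978  0.1658  2.0609] w [ 0.0002  0.1988 -0.0007] rows>=14.1
```

>>> {"op": "step_arm", "data": {"xyz": [[-0.95,0,0.94],[-0.95,0,0.94],[-0.95,0,0.94],[-0.95,0,0.94],[-0.95,0,0.94],[-0.95,0,0.94],[-0.95,0,0.94]], "rotation": [[0,0,0],[0,0,0],[0,0,0],[0,0,0],[0,0,0],[0,0,0],[0,0,0]]}}

```text
clock: 1.08
tcp_pos: [0.3664, -0.3104, 0.4046]
orientation: [-1.311, 1.032, -1.031]
contact_force: [0.3, 0.7, 1.0]
grip_width: 0.0852
```

>>> {"op": "step_arm", "data": {"xyz": [[-0.95,0,0.94],[-0.95,0,0.94],[-0.95,0,0.94],[-0.95,0,0.94],[-0.95,0,0.94],[-0.95,0,0.94],[-0.95,0,0.94]], "rotation": [[0,0,0],[0,0,0],[0,0,0],[0,0,0],[0,0,0],[0,0,0],[0,0,0]]}}

```text
clock: 1.95
tcp_pos: [0.5739, 0.0371, 0.4052]
orientation: [-1.311, 1.029, -1.026]
contact_force: [0.3, -0.7, -1.0]
grip_width: 0.0853
```

```bash
python3 - <<'E'
from h import *
st(); plan([.612,.099,.20],-94.5)
E
```

```text
t1.95 grasp [0.574  0.0377 0.2502] yaw -76.06 tilt [0.0007 0.0033] F [ 0.2992 -0.7004 -1.0485] M [ 0.003   0.0163 -0.0296] w 0.0853
d [-0.169   0.168   0.1727] w [-0.0006  0.2048 -0.0021] rows>=1.7
```

>>> {"op": "step_arm", "data": {"xyz": [[-0.169,0.168,0.173],[-0.169,0.168,0.173],[-0.169,0.168,0.173],[-0.169,0.168,0.173]], "rotation": [[0,0.205,0],[0,0.205,-0.002],[0,0.205,-0.002],[0,0.205,-0.002]]}}

```text
clock: 2.45
tcp_pos: [0.612, 0.098, 0.3554]
orientation: [-1.171, 1.265, -1.267]
contact_force: [-0.7, -0.2, 0.3]
grip_width: 0.0856
```

```bash
python3 - <<'E'
from h import *
o=st(); f=save("wrist","w1")
print(pj(f,[[.612,.099,.083],[.612,.099,.072]],o))
E
```

```text
t2.45 grasp [0.6122 0.0979 0.2004] yaw -94.45 tilt [ 0.0011 -0.0006] F [-0.6565 -0.2306  0.3226] M [-0.0119 -0.0145 -0.017 ] w 0.0856
[[320.5859 199.6809]
 [320.6017 195.4061]]
```

View pics/w1.png

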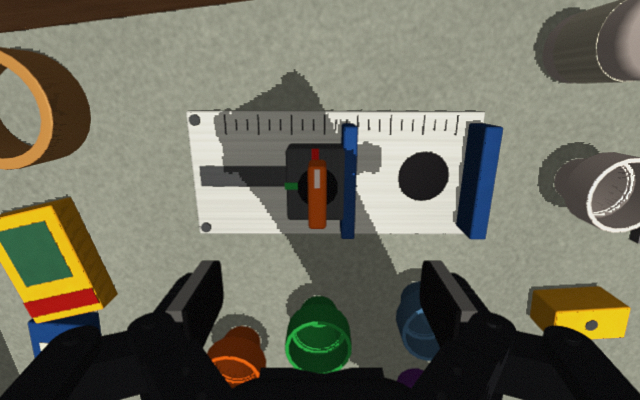

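```bash
python3 - <<'E'
from h import *
im=cv2.imread("pics/raw_w1.png")[130:250,270:360]
cv2.imwrite("pics/w1c.png",cv2.resize(im,None,fx=5,fy=5,interpolation=cv2.INTER_CUBIC))
E
```

```text
(no output)
```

View pics/w1c.png

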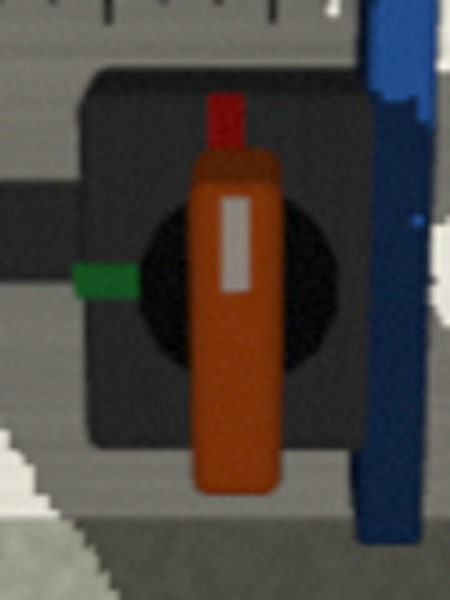

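```bash
python3 - <<'E'
from h import *
o=st(); f=r.grab_frame("wrist")
print(bp(f,[(317.2,197.2),(317.4,166),(317,228)],.083,o))
plan([.6125,.1005,.073],-94.5)
E
```

```text
t2.50 grasp [0.6124 0.0975 0.2008] yaw -94.52 tilt [ 0.0018 -0.0006] F [ 0.4916 -0.1577  0.5457] M [ 0.0055 -0.0036  0.0112] w 0.0852
[[0.6143 0.101  0.083 ]
 [0.6379 0.0989 0.083 ]
 [0.5895 0.1031 0.083 ]]
d [-0.0105  0.4265 -0.0004] w [-0.0014 -0.0007  0.0002] rows>=2.0
```

>>> {"op": "step_arm", "data": {"xyz": [[-0.011,0.2,0.002],[-0.011,0.35,0.002],[-0.011,0.425,0.002],[-0.011,0.425,0.002],[-0.011,0.425,0.002],[-0.011,0.425,0.002]], "rotation": [[0,0,0],[0,0,0],[0,0,0],[0,0,0],[0,0,0],[0,0,0]]}}

```text
clock: 3.3
tcp_pos: [0.6139, 0.1005, 0.2303]
orientation: [-1.166, 1.264, -1.27]
contact_force: [0.1, -0.3, 0.0]
grip_width: 0.0857
```

>>> {"op": "step_arm", "data": {"xyz": [[0,0,0],[0,0,0],[0,0,0],[0,0,0],[0,0,0],[0,0,0],[0,0,0],[0,0,0]], "rotation": [[0,0,0],[0,0,0],[0,0,0],[0,0,0],[0,0,0],[0,0,0],[0,0,0],[0,0,0]], "grip": 1, "force": 40}}

```text
clock: 4.3
tcp_pos: [0.6139, 0.1008, 0.2303]
orientation: [-1.166, 1.264, -1.27]
contact_force: [-1.5, 1.0, 3.1]
grip_width: 0.0136
```

```bash
python3 - <<'E'
from h import *
o=st()
E
```

```text
t4.30 grasp [0.6147 0.1008 0.0754] yaw -94.56 tilt [0.0052 0.0004] F [-1.4537  1.0124  3.109 ] M [0.2804 0.2451 0.0747] w 0.0136
```

>>> {"op": "step_arm", "data": {"xyz": [[0,0,0],[0,0,0],[0,0,0],[0,0,0],[0,0,0],[0,0,0],[0,0,0],[0,0,0],[0,0,0],[0,0,0],[0,0,0],[0,0,0]], "rotation": [[0,-0.09,0],[0,-0.18,0],[0,-0.27,0],[0,-0.36,0],[0,-0.45,0],[0,-0.54,0],[0,-0.63,0],[0,-0.72,0],[0,-0.81,0],[0,-0.89,0],[0,-0.89,0],[0,-0.89,0]]}}

```text
clock: 5.8
tcp_pos: [0.613, 0.1012, 0.2302]
orientation: [-1.561, 0.196, -0.2]
contact_force: [-4.7, 1.2, 5.0]
grip_width: 0.0132
```

```bash
python3 - <<'E'
from h import *
o=st()
E
```

```text
t5.80 grasp [0.6134 0.1012 0.0752] yaw -14.45 tilt [0.0028 0.0006] F [-4.6998  1.231   5.0306] M [0.4103 1.0326 0.0765] w 0.0132
```

>>> {"op": "step_arm", "data": {"xyz": [[0,0,0],[0,0,0],[0,0,0],[0,-0.2,0],[0,-0.4,0],[0,-0.4,0],[0,-0.4,0]], "rotation": [[0,0,0],[0,0,0],[0,0,0],[0,0,0],[0,0,0],[0,0,0],[0,0,0]], "grip": 0}}

```text
clock: 6.68
tcp_pos: [0.6125, 0.1007, 0.3499]
orientation: [-1.561, 0.196, -0.2]
contact_force: [0.0, 0.5, -0.8]
grip_width: 0.0852
```

```bash
python3 - <<'E'
from h import *
o=st()
f=save("wrist","w2"); plan([.449,-.157,.15],0)
g=save("top","t2",(200,100,440,250),3)
E
```

```text
t6.67 grasp [0.6129 0.1007 0.1949] yaw -14.47 tilt [ 0.0028 -0.0001] F [ 0.0386  0.4698 -0.7835] M [-0.0326 -0.0057 -0.0044] w 0.0852
d [-0.3126  0.1463 -0.9672] w [ 0.0001 -0.1607  0.0007] rows>=4.9
```

View pics/w2.png

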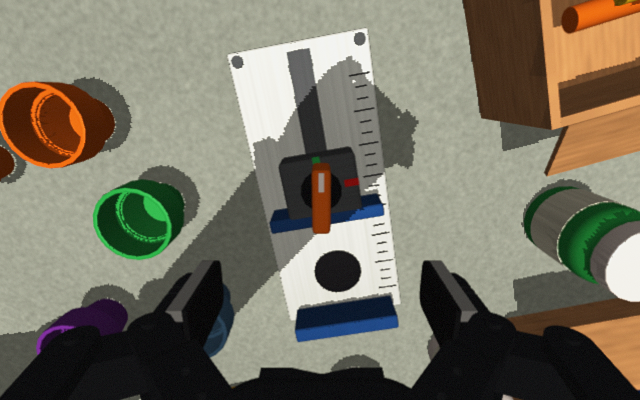

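View pics/t2.png

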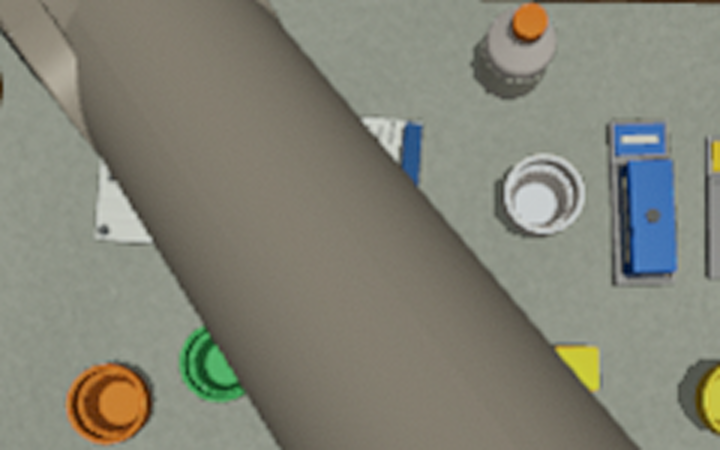

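>>> {"op": "step_arm", "data": {"xyz": [[-0.313,0.146,-0.967],[-0.313,0.146,-0.967],[-0.313,0.146,-0.967],[-0.313,0.146,-0.967],[-0.313,0.146,-0.967],[-0.313,0.146,-0.967],[-0.313,0.146,-0.967]], "rotation": [[0,-0.16,0],[0,-0.16,0],[0,-0.16,0],[0,-0.16,0],[0,-0.16,0],[0,-0.16,0],[0,-0.16,0]]}}

```text
clock: 7.65
tcp_pos: [0.4487, -0.1567, 0.3042]
orientation: [-1.57, 0.002, -0.001]
contact_force: [0.5, 0.2, -0.8]
grip_width: 0.0859
```

```bash
python3 - <<'E'
from h import *
o=st()
f=save("wrist","w3")
E
```

```text
t7.65 grasp [ 0.4486 -0.1566  0.1492] yaw -0.08 tilt [-0.0006  0.0009] F [ 0.5154  0.227  -0.8099] M [0.0243 0.0301 0.0159] w 0.0859
```

View pics/w3.png

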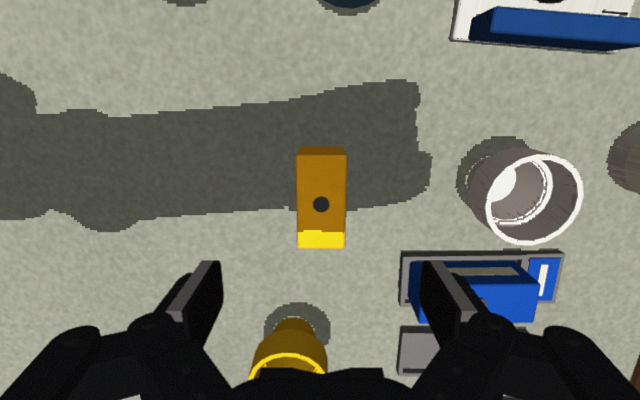

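```bash
python3 - <<'E'
from h import *
o=r.get_obs(); f=r.grab_frame("wrist")
p=bp(f,[(297,154),(346,155),(345,248),(298,248)],.04,o); print(p,p.mean(0))
print("white",bp(f,(534,198),.06,o))
plan([*p.mean(0)[:2],.028],0)
E
```

```text
[[ 0.4326 -0.1195  0.04  ]
 [ 0.4667 -0.1202  0.04  ]
 [ 0.4676 -0.1913  0.04  ]
 [ 0.4319 -0.1913  0.04  ]] [ 0.4497 -0.1556  0.04  ]
white [[ 0.5901 -0.1452  0.06  ]]
d [ 0.0002  0.4057 -0.0002] w [-0.0005  0.0008  0.0004] rows>=1.9
```

>>> {"op": "step_arm", "data": {"xyz": [[0.001,0.2,0],[0.001,0.35,0],[0.001,0.405,0],[0.001,0.405,0],[0.001,0.405,0]], "rotation": [[0,0,0],[0,0,0],[0,0,0],[0,0,0],[0,0,0]]}}

```text
clock: 8.38
tcp_pos: [0.4509, -0.1552, 0.1846]
orientation: [-1.571, -0.004, -0.001]
contact_force: [-0.2, -0.5, 1.0]
grip_width: 0.0854
```

>>> {"op": "step_arm", "data": {"xyz": [[0,0,0],[0,0,0],[0,0,0],[0,0,0],[0,0,0],[0,0,0]], "rotation": [[0,0,0],[0,0,0],[0,0,0],[0,0,0],[0,0,0],[0,0,0]], "grip": 1, "force": 40}}

```text
clock: 9.12
tcp_pos: [0.451, -0.1554, 0.1852]
orientation: [-1.572, -0.004, -0.001]
contact_force: [-2.1, -0.2, 7.4]
grip_width: 0.0355
```

>>> {"op": "step_arm", "data": {"xyz": [[0,-0.2,0],[0,-0.38,0],[0,-0.38,0],[0,-0.38,0]], "rotation": [[0,0,0],[0,0,0],[0,0,0],[0,0,0]]}}

```text
clock: 9.62
tcp_pos: [0.45, -0.1556, 0.2988]
orientation: [-1.572, -0.003, -0.001]
contact_force: [-0.3, -0.5, -2.3]
grip_width: 0.0354
```

```bash
python3 - <<'E'
from h import *
o=st()
f=save("wrist","w4");f=save("top","t4",(180,100,500,300),2.5)
plan([.606,.0015,.15],-4.5)
E
```

```text
t9.62 grasp [ 0.4504 -0.1558  0.1438] yaw 0.05 tilt [ 0.0024 -0.0012] F [-0.2729 -0.4761 -2.3195] M [-0.015   0.0147 -0.0193] w 0.0354
d [ 0.5214 -0.0234  0.5224] w [-0.0001  0.0509  0.0004] rows>=3.5
```

View pics/w4.png

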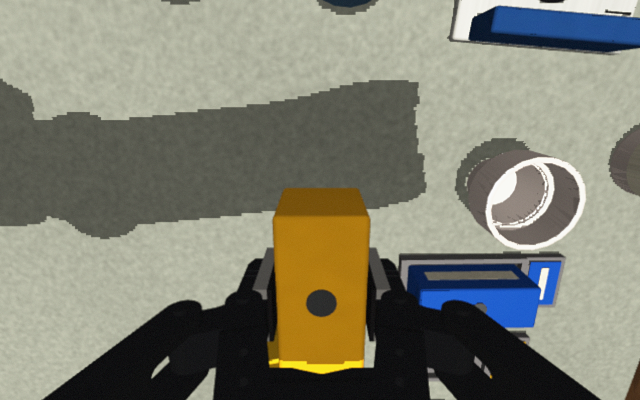

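View pics/t4.png

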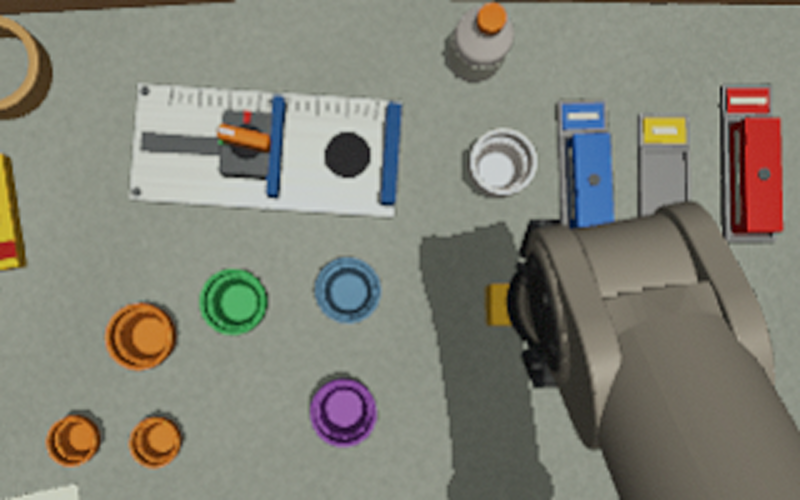

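>>> {"op": "step_arm", "data": {"xyz": [[0.522,-0.023,0.522],[0.522,-0.023,0.522],[0.522,-0.023,0.522],[0.522,-0.023,0.522],[0.522,-0.023,0.522],[0.522,-0.023,0.522]], "rotation": [[0,0.05,0],[0,0.05,0],[0,0.05,0],[0,0.05,0],[0,0.05,0],[0,0.05,0]]}}

```text
clock: 10.48
tcp_pos: [0.6054, 0.0008, 0.3032]
orientation: [-1.571, 0.063, -0.058]
contact_force: [-0.5, 0.3, -1.7]
grip_width: 0.035
```

```bash
python3 - <<'E'
from h import *
o=st()
f=save("wrist","w5")
E
```

```text
t10.47 grasp [0.605  0.0007 0.1482] yaw -4.42 tilt [-0.0027 -0.0007] F [-0.5033  0.3359 -1.6658] M [-0.0282 -0.0388  0.0214] w 0.0350
```

View pics/w5.png

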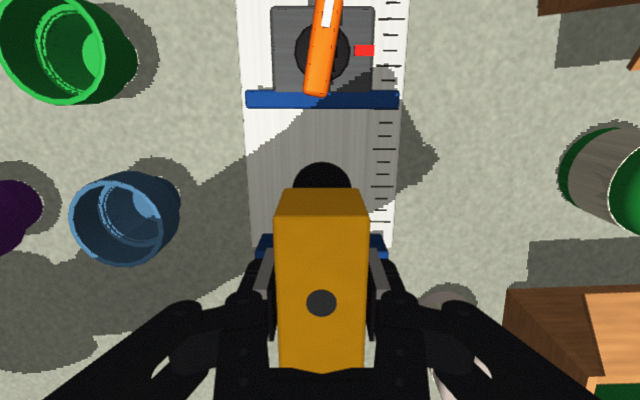

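```bash
python3 - <<'E'
from h import *
o=st()
f=r.grab_frame("wrist")
im=cv2.imread("pics/raw_w5.png")[80:270,230:420]
cv2.imwrite("pics/w5c.png",cv2.resize(im,None,fx=3,fy=3,interpolation=cv2.INTER_CUBIC))
c=np.array([.6121,.0846]); a=-.079; J=lambda x,y,z:[*(c+[x*np.cos(a)-y*np.sin(a),x*np.sin(a)+y*np.cos(a)]),z]
print("fence inner top",pj(f,[J(-.05,-.12,.045),J(.05,-.12,.045)],o), "disc edge",pj(f,[J(0,-.06,.01)],o),"plate left",pj(f,[J(-.06,0,.01),J(-.06,-.1,.01)],o))
E
```

```text
t10.53 grasp [0.605  0.0001 0.1485] yaw -4.47 tilt [-0.0022 -0.001 ] F [-0.9274 -0.5547 -1.9994] M [-0.0395 -0.0006  0.0556] w 0.0356
fence inner top [[254.4863 250.7582]
 [389.3078 251.0351]] disc edge [[322.0211 161.7473]] plate left [[240.3182  80.8334]
 [248.9384 209.5773]]
```

View pics/w5c.png

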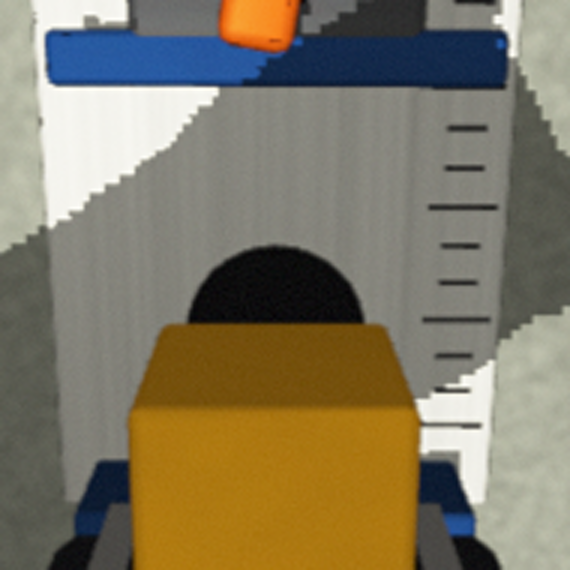

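```bash
cat >> h.py <<'E'
c_=np.array([.6121,.0846]); a_=-.079
def J(x,y,z): return [*(c_+[x*np.cos(a_)-y*np.sin(a_),x*np.sin(a_)+y*np.cos(a_)]),z]
E
python3 - <<'E'
from h import *
print(J(0,-.08,.042)); plan(J(0,-.08,.041),-4.4)
E
```

```text
[np.float64(0.6057865718022671), np.float64(0.004849510193403364), 0.042]
d [0.0006 0.3596 0.0166] w [ 0.0007 -0.0011 -0.0009] rows>=1.7
```

>>> {"op": "step_arm", "data": {"xyz": [[0.001,0.1,0.0166],[0.001,0.25,0.0166],[0.001,0.31,0.0166],[0.001,0.34,0.0166],[0.001,0.356,0.0166],[0.001,0.356,0.0166]], "rotation": [[0,0,0],[0,0,0],[0,0,0],[0,0,0],[0,0,0],[0,0,0]]}}

```text
clock: 11.32
tcp_pos: [0.6063, 0.0047, 0.1978]
orientation: [-1.571, 0.062, -0.062]
contact_force: [-0.3, 0.1, -0.8]
grip_width: 0.0352
```

```bash
python3 - <<'E'
from h import *
st()
f=save("wrist","w6")
E
```

```text
t11.32 grasp [0.6062 0.0045 0.0428] yaw -4.52 tilt [-0.0004 -0.0011] F [-0.2883  0.0717 -0.7746] M [ 0.0456 -0.0227  0.    ] w 0.0352
```

View pics/w6.png

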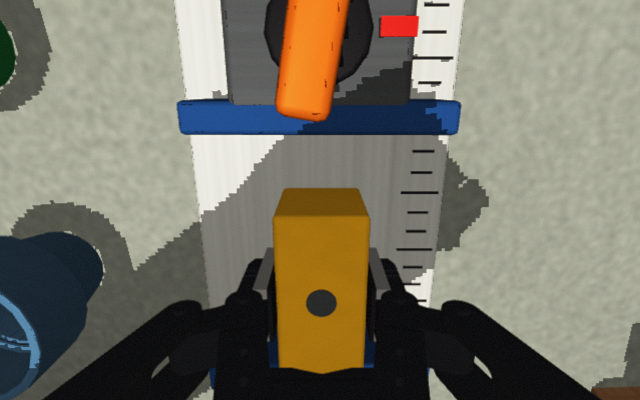

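>>> {"op": "step_arm", "data": {"xyz": [[0,0.005,0],[0,0.009,0],[0,0.009,0],[0,0.009,0]], "rotation": [[0,0,0],[0,0,0],[0,0,0],[0,0,0]]}}

```text
clock: 11.88
tcp_pos: [0.6063, 0.0048, 0.1954]
orientation: [-1.571, 0.062, -0.062]
contact_force: [0.4, 0.7, -1.2]
grip_width: 0.0356
```

```bash
python3 - <<'E'
from h import *
st()
E
```

```text
t11.88 grasp [0.6063 0.0046 0.0404] yaw -4.51 tilt [-0.0001 -0.0012] F [ 0.3925  0.6963 -1.2063] M [-0.0305 -0.0332  0.0818] w 0.0356
```

>>> {"op": "step_arm", "data": {"xyz": [[0,0.002,0],[0,0.002,0],[0,0.002,0],[0,-0.2,0],[0,-0.35,0],[0,-0.35,0],[0,-0.35,0]], "rotation": [[0,0,0],[0,0,0],[0,0,0],[0,0,0],[0,0,0],[0,0,0],[0,0,0]], "grip": 0}}

```text
clock: 12.75
tcp_pos: [0.6061, 0.0046, 0.3]
orientation: [-1.572, 0.062, -0.062]
contact_force: [-0.1, -0.3, 0.1]
grip_width: 0.0856
```

```bash
python3 - <<'E'
from h import *
st()
f=save("wrist","w7"); plan([.6134,.1012,.14],-14.5)
E
```

```text
t12.75 grasp [0.606  0.0044 0.145 ] yaw -4.53 tilt [-0.0005 -0.0017] F [-0.0994 -0.307   0.1173] M [0.0202 0.0192 0.0584] w 0.0856
d [-0.0003  0.0139  0.323 ] w [ 0.0012  0.1109 -0.001 ] rows>=1.6
```

View pics/w7.png

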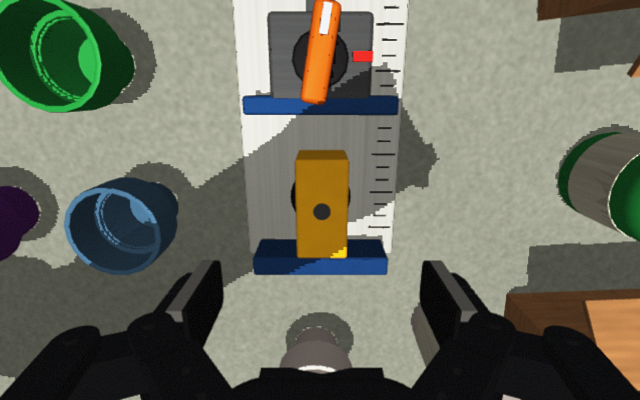

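>>> {"op": "step_arm", "data": {"xyz": [[0,0.014,0.323],[0,0.014,0.323],[0,0.014,0.323],[0,0.014,0.323]], "rotation": [[0,0.11,0],[0,0.11,0],[0,0.11,0],[0,0.11,0]]}}

```text
clock: 13.3
tcp_pos: [0.6132, 0.1004, 0.2936]
orientation: [-1.565, 0.201, -0.195]
contact_force: [-0.2, -1.1, 0.6]
grip_width: 0.0855
```

```bash
python3 - <<'E'
from h import *
st()
plan([.6134,.1012,.074],-14.5)
E
```

```text
t13.30 grasp [0.6126 0.0999 0.1386] yaw -14.43 tilt [-0.004  -0.0028] F [-0.1965 -1.1198  0.5776] M [-0.017  -0.0231  0.0043] w 0.0855
d [0.0005 0.2153 0.0036] w [ 0.0024  0.0008 -0.002 ] rows>=1.0
```

>>> {"op": "step_arm", "data": {"xyz": [[0.001,0.12,0.004],[0.001,0.2,0.004],[0.001,0.213,0.004],[0.001,0.213,0.004]], "rotation": [[0.002,0,-0.002],[0.002,0,-0.002],[0.002,0,-0.002],[0.002,0,-0.002]]}}

```text
clock: 13.8
tcp_pos: [0.6138, 0.1004, 0.2298]
orientation: [-1.562, 0.199, -0.199]
contact_force: [0.2, 0.1, 0.0]
grip_width: 0.0851
```

>>> {"op": "step_arm", "data": {"xyz": [[0,0,0],[0,0,0],[0,0,0],[0,0,0],[0,0,0],[0,0,0],[0,0,0]], "rotation": [[0,0,0],[0,0,0],[0,0,0],[0,0,0],[0,0,0],[0,0,0],[0,0,0]], "grip": 1, "force": 40}}

```text
clock: 14.68
tcp_pos: [0.6134, 0.1008, 0.2303]
orientation: [-1.563, 0.199, -0.198]
contact_force: [-3.9, 0.2, 5.5]
grip_width: 0.0137
```

```bash
python3 - <<'E'
from h import *
st()
E
```

```text
t14.68 grasp [0.6133 0.1006 0.0753] yaw -14.47 tilt [-0.001  -0.0011] F [-3.9359  0.1726  5.4773] M [-0.0856  0.6726  0.1177] w 0.0137
```

>>> {"op": "step_arm", "data": {"xyz": [[0.004,0,-0.02],[0.007,0,-0.04],[0.01,0,-0.06],[0.0125,0,-0.072],[0.0125,0,-0.072]], "rotation": [[0,0,0],[0,0,0],[0,0,0],[0,0,0],[0,0,0]]}}

```text
clock: 15.3
tcp_pos: [0.6116, 0.0779, 0.2302]
orientation: [-1.564, 0.2, -0.198]
contact_force: [-2.8, -1.4, 2.7]
grip_width: 0.0131
```

```bash
python3 - <<'E'
from h import *
st()
E
```

```text
t15.30 grasp [0.6114 0.0775 0.0752] yaw -14.52 tilt [-0.0015 -0.0023] F [-2.7799 -1.4132  2.674 ] M [-0.2363  0.3318  0.1153] w 0.0131
```

>>> {"op": "step_arm", "data": {"xyz": [[0.002,0,-0.01],[0.0035,0,-0.02],[0.0035,0,-0.02]], "rotation": [[0,0,0],[0,0,0],[0,0,0]]}}

```text
clock: 15.68
tcp_pos: [0.6112, 0.0717, 0.2303]
orientation: [-1.564, 0.2, -0.198]
contact_force: [-1.8, 1.8, 1.3]
grip_width: 0.0132
```

>>> {"op": "step_arm", "data": {"xyz": [[0.0005,0,-0.004],[0.001,0,-0.006],[0.001,0,-0.006]], "rotation": [[0,0,0],[0,0,0],[0,0,0]]}}

```text
clock: 16.05
tcp_pos: [0.611, 0.0712, 0.2303]
orientation: [-1.562, 0.199, -0.197]
contact_force: [-1.7, 5.6, -0.7]
grip_width: 0.0133
```

```bash
python3 - <<'E'
from h import *
st()
E
```

```text
t16.05 grasp [0.6109 0.0711 0.0753] yaw -14.46 tilt [-0.0009 -0.0002] F [-1.6914  5.6024 -0.6748] M [1.143  0.0084 0.0473] w 0.0133
```

>>> {"op": "step_arm", "data": {"xyz": [[0.001,0,-0.008],[0.001,0,-0.01],[0.001,0,-0.01],[0.001,0,-0.01]], "rotation": [[0,0,0],[0,0,0],[0,0,0],[0,0,0]]}}

```text
clock: 16.55
tcp_pos: [0.6107, 0.0704, 0.2303]
orientation: [-1.558, 0.197, -0.197]
contact_force: [1.4, 8.5, -2.7]
grip_width: 0.0135
```

```bash
python3 - <<'E'
from h import *
st()
f=save("wrist","w8")
E
```

```text
t16.55 grasp [0.6108 0.071  0.0753] yaw -14.37 tilt [0.0007 0.0038] F [ 1.398   8.4987 -2.651 ] M [ 1.5933 -0.3365 -0.0768] w 0.0135
```

View pics/w8.png

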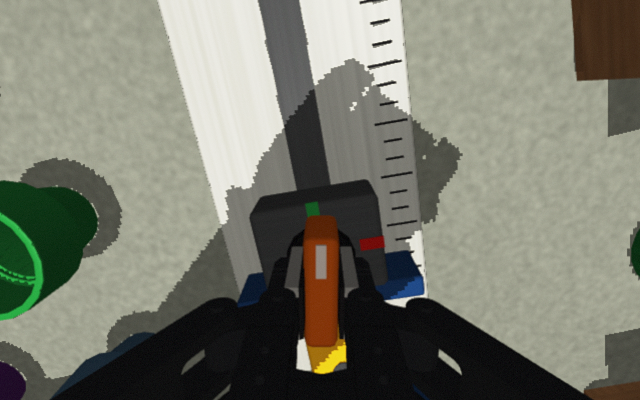

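>>> {"op": "step_arm", "data": {"xyz": [[0.0015,0,-0.008],[0.0015,0,-0.008],[0.0015,0,-0.008],[0.0015,0,-0.008],[0.0015,0,-0.008],[0.0015,0,-0.008],[0.0015,0,-0.008],[0.0015,0,-0.008],[0.0015,0,-0.008],[0.0015,0,-0.008],[0.0015,0,-0.008],[0.0015,0,-0.008],[0.0015,0,-0.008],[0.0015,0,-0.008]], "rotation": [[0,0.08,0],[0,0.16,0],[0,0.24,0],[0,0.32,0],[0,0.4,0],[0,0.48,0],[0,0.56,0],[0,0.64,0],[0,0.72,0],[0,0.8,0],[0,0.87,0],[0,0.91,0],[0,0.92,0],[0,0.92,0]]}}

```text
clock: 18.35
tcp_pos: [0.611, 0.0691, 0.2305]
orientation: [-1.144, 1.299, -1.295]
contact_force: [2.5, 4.0, -2.4]
grip_width: 0.0134
```

```bash
python3 - <<'E'
from h import *
st()
E
```

```text
t18.35 grasp [0.6114 0.0699 0.0755] yaw -96.94 tilt [0.0026 0.0049] F [ 2.4715  3.9671 -2.3787] M [ 0.957  -0.5409  0.9809] w 0.0134
```

>>> {"op": "step_arm", "data": {"xyz": [[0,0,0],[0,0,0],[0,0,0],[0,-0.2,0],[0,-0.4,0],[0,-0.4,0],[0,-0.4,0]], "rotation": [[0,0,0],[0,0,0],[0,0,0],[0,0,0],[0,0,0],[0,0,0],[0,0,0]], "grip": 0}}

```text
clock: 19.23
tcp_pos: [0.6104, 0.068, 0.3502]
orientation: [-1.144, 1.299, -1.296]
contact_force: [-0.8, -0.4, -0.1]
grip_width: 0.0851
```

```bash
python3 - <<'E'
from h import *
st()
f=save("wrist","w9",(200,80,500,280),2.5)
E
```

```text
t19.23 grasp [0.6108 0.0687 0.1952] yaw -96.98 tilt [0.0023 0.0043] F [-0.7845 -0.3795 -0.1484] M [0.0148 0.007  0.0045] w 0.0851
```

View pics/w9.png

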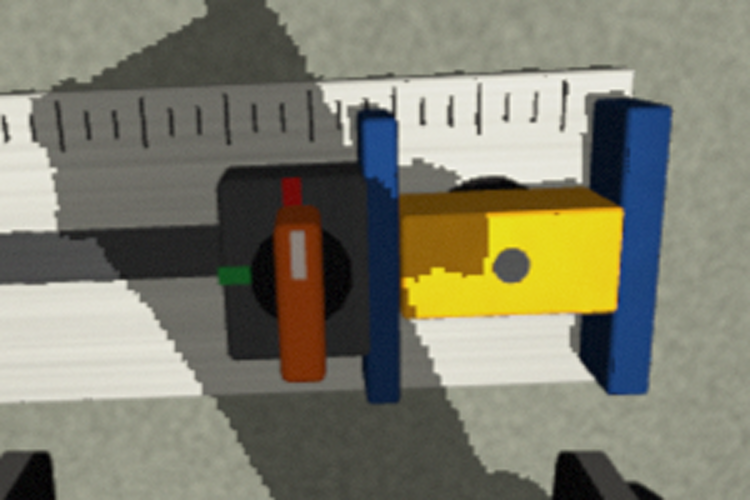

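```bash
python3 - <<'E'
from h import *
o=r.get_obs();f=r.grab_frame("wrist")
A=lambda x,y:(x/2.5+200,y/2.5+80)
p=bp(f,[A(511,265)],.05,o);print(p,J(0,-.084,.05))
p=bp(f,[A(401,205),A(620,207),A(618,312),A(403,318)],.05,o);print(p,p.mean(0))
plan(J(0,-.084,.15),-4.5)
E
```

```text
[[0.605  0.0019 0.05  ]] [np.float64(0.6054709003923805), np.float64(0.0008619857030735256), 0.05]
[[ 0.6292  0.036   0.05  ]
 [ 0.6201 -0.0337  0.05  ]
 [ 0.5844 -0.0327  0.05  ]
 [ 0.5908  0.0386  0.05  ]] [0.6061 0.002  0.05  ]
d [0.2249 0.1452 0.012 ] w [-0.0017 -1.0273 -0.0024] rows>=8.6
```

>>> {"op": "step_arm", "data": {"xyz": [[0.225,0.06,0.012],[0.225,0.12,0.012],[0.225,0.145,0.012],[0.225,0.145,0.012],[0.225,0.145,0.012],[0.225,0.145,0.012],[0.225,0.145,0.012],[0.225,0.145,0.012],[0.225,0.145,0.012],[0.225,0.145,0.012]], "rotation": [[0,-0.11,0],[0,-0.22,0],[0,-0.33,0],[0,-0.44,0],[0,-0.55,0],[0,-0.66,0],[0,-0.77,0],[0,-0.88,0],[0,-1,0],[0,-1,0]]}}

```text
clock: 20.58
tcp_pos: [0.605, 0.0005, 0.3034]
orientation: [-1.564, 0.099, -0.094]
contact_force: [-0.9, -0.2, -0.2]
grip_width: 0.0857
```

```bash
python3 - <<'E'
from h import *
st()
plan([.606,.0013,.041],-4.5)
E
```

```text
t20.57 grasp [0.6045 0.0013 0.1484] yaw -7.05 tilt [-0.0032  0.0049] F [-0.9003 -0.1619 -0.1541] M [ 0.0293  0.0027 -0.0137] w 0.0857
d [0.0044 0.3581 0.0014] w [-0.0029 -0.0284 -0.0024] rows>=1.7
```

>>> {"op": "step_arm", "data": {"xyz": [[0.0044,0.05,0.0014],[0.0044,0.15,0.0014],[0.0044,0.28,0.0014],[0.0044,0.358,0.0014],[0.0044,0.358,0.0014],[0.0044,0.358,0.0014]], "rotation": [[-0.003,-0.028,-0.002],[-0.003,-0.028,-0.002],[-0.003,-0.028,-0.002],[-0.003,-0.028,-0.002],[-0.003,-0.028,-0.002],[-0.003,-0.028,-0.002]]}}

```text
clock: 21.32
tcp_pos: [0.6066, 0.0016, 0.1969]
orientation: [-1.57, 0.062, -0.063]
contact_force: [-0.1, 0.2, -0.6]
grip_width: 0.0857
```

>>> {"op": "step_arm", "data": {"xyz": [[0,0,0],[0,0,0],[0,0,0],[0,0,0],[0,0,0],[0,0,0]], "rotation": [[0,0,0],[0,0,0],[0,0,0],[0,0,0],[0,0,0],[0,0,0]], "grip": 1, "force": 40}}

```text
clock: 22.08
tcp_pos: [0.6067, 0.0016, 0.1976]
orientation: [-1.57, 0.061, -0.063]
contact_force: [-2.0, -0.3, 6.0]
grip_width: 0.0354
```

```bash
python3 - <<'E'
from h import *
st()
E
```

```text
t22.07 grasp [0.6069 0.0016 0.0426] yaw -4.55 tilt [ 0.0012 -0.0002] F [-1.9717 -0.2761  5.9583] M [-0.0974  0.4574 -0.0341] w 0.0354
```

>>> {"op": "step_arm", "data": {"xyz": [[0,-0.03,0],[0,-0.08,0],[0,-0.15,0],[0,-0.28,0],[0,-0.38,0],[0,-0.38,0],[0,-0.38,0]], "rotation": [[0,0,0],[0,0,0],[0,0,0],[0,0,0],[0,0,0],[0,0,0],[0,0,0]]}}

```text
clock: 22.95
tcp_pos: [0.6063, 0.0013, 0.3118]
orientation: [-1.571, 0.061, -0.064]
contact_force: [0.2, -0.6, -1.3]
grip_width: 0.0353
```

```bash
python3 - <<'E'
from h import *
st()
f=save("wrist","w10")
E
```

```text
t22.95 grasp [0.6065 0.0012 0.1568] yaw -4.56 tilt [ 0.0014 -0.0009] F [ 0.1692 -0.592  -1.3222] M [ 0.015   0.0276 -0.0186] w 0.0353
```

View pics/w10.png

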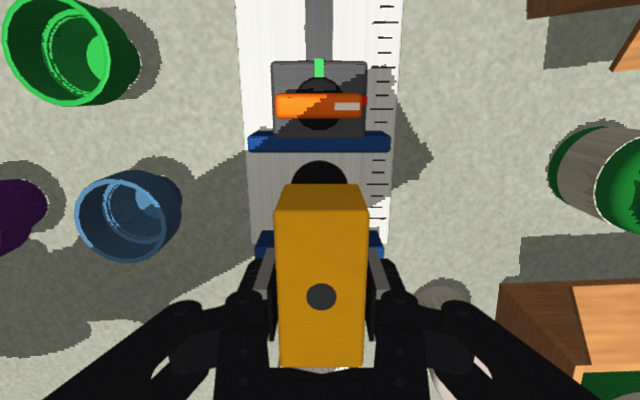

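```bash
python3 - <<'E'
from h import *
f=r.grab_frame("top")
A=lambda x,y:(x/2.5+150,y/2.5)
print("pocket",bp(f,[A(738,439),A(739,395),A(738,482)],.01), "bluetop",bp(f,[A(669,430)],.044))
plan([.50,-.316,.15],-90)
E
```

```text
pocket [[ 0.5665 -0.3158  0.01  ]
 [ 0.6111 -0.3183  0.01  ]
 [ 0.523  -0.3144  0.01  ]] bluetop [[ 0.5719 -0.2387  0.044 ]]
d [-0.2684  0.02   -1.0825] w [0.0005 0.9494 0.0001] rows>=8.0
```

>>> {"op": "step_arm", "data": {"xyz": [[-0.12,0,-0.2],[-0.2,0,-0.4],[-0.268,0,-0.6],[-0.268,0,-0.8],[-0.268,0,-1],[-0.268,0,-1],[-0.268,0,-1],[-0.268,0,-1],[-0.268,0,-1],[-0.268,0,-1]], "rotation": [[0,0.11,0],[0,0.22,0],[0,0.33,0],[0,0.44,0],[0,0.55,0],[0,0.66,0],[0,0.77,0],[0,0.88,0],[0,0.95,0],[0,0.95,0]]}}

```text
clock: 24.3
tcp_pos: [0.5019, -0.291, 0.31]
orientation: [-1.211, 1.211, -1.208]
contact_force: [0.1, 0.2, -1.4]
grip_width: 0.0352
```

```bash
python3 - <<'E'
from h import *
st()
f=save("wrist","w11")
E
```

```text
t24.30 grasp [ 0.5016 -0.291   0.155 ] yaw -89.97 tilt [-0.0022  0.0001] F [ 0.1133  0.1987 -1.4421] M [-0.0321 -0.0381 -0.0053] w 0.0352
```

View pics/w11.png

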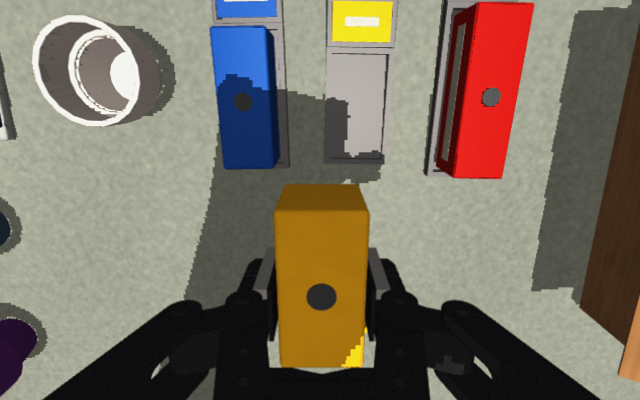

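```bash
python3 - <<'E'
from h import *
im=cv2.imread("pics/raw_w11.png")[0:190,300:420]
cv2.imwrite("pics/w11c.png",cv2.resize(im,None,fx=3.1,fy=3.1,interpolation=cv2.INTER_CUBIC))
E
```

```text
(no output)
```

View pics/w11c.png

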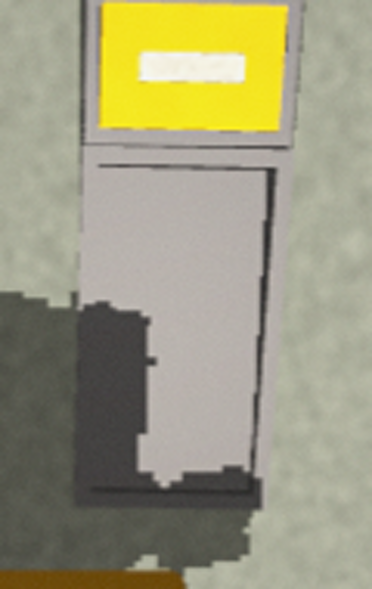

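```bash
python3 - <<'E'
from h import *
o=r.get_obs();f=r.grab_frame("wrist")
A=lambda x,y:(x/3.1+300,y/3.1)
p=bp(f,[A(82,148),A(292,148),A(261,506),A(75,504)],.01,o);print(p,p.mean(0))
q=bp(f,[A(98,166),A(270,168),A(250,491),A(90,490)],[.01,.01,.01,.01],o);print(q,q.mean(0))
plan([*p.mean(0)[:2],.10],-90)
E
```

```text
[[ 0.6087 -0.2939  0.01  ]
 [ 0.6088 -0.3434  0.01  ]
 [ 0.5232 -0.3412  0.01  ]
 [ 0.5236 -0.2927  0.01  ]] [ 0.5661 -0.3178  0.01  ]
[[ 0.6048 -0.2978  0.01  ]
 [ 0.6044 -0.3385  0.01  ]
 [ 0.5271 -0.3381  0.01  ]
 [ 0.5273 -0.2966  0.01  ]] [ 0.5659 -0.3177  0.01  ]
d [0.0893 0.1839 0.2138] w [ 0.0011  0.0011 -0.    ] rows>=1.4
```

>>> {"op": "step_arm", "data": {"xyz": [[0.05,0.05,0.12],[0.0887,0.15,0.213],[0.0887,0.25,0.213],[0.0887,0.3,0.213],[0.0887,0.335,0.213],[0.0887,0.335,0.213],[0.0887,0.335,0.213]], "rotation": [[0.001,0.018,0],[0.001,0.018,0],[0.001,0.018,0],[0.001,0.018,0],[0.001,0.018,0],[0.001,0.018,0],[0.001,0.018,0]]}}

```text
clock: 25.28
tcp_pos: [0.5661, -0.3179, 0.2109]
orientation: [-1.196, 1.227, -1.23]
contact_force: [-0.6, -0.2, -1.1]
grip_width: 0.0353
```

```bash
python3 - <<'E'
from h import *
st()
plan([.566,-.3173,.0366],-91.6)
f=save("wrist","w12")
E
```

```text
t25.27 grasp [ 0.5663 -0.318   0.0559] yaw -91.52 tilt [ 0.0016 -0.0009] F [-0.556  -0.2162 -1.0683] M [-0.0876 -0.0436 -0.0777] w 0.0353
d [-0.0019  0.0642 -0.0004] w [-0.001   0.0009  0.0005] rows>=0.3
```

View pics/w12.png

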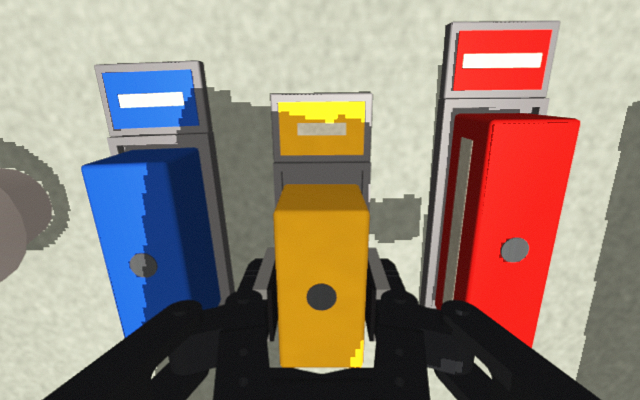

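>>> {"op": "step_arm", "data": {"xyz": [[-0.001,0.02,0],[-0.001,0.04,0],[-0.001,0.055,0],[-0.001,0.064,0],[-0.001,0.064,0],[-0.001,0.064,0]], "rotation": [[0,0,0],[0,0,0],[0,0,0],[0,0,0],[0,0,0],[0,0,0]]}}

```text
clock: 26.08
tcp_pos: [0.5661, -0.3175, 0.1917]
orientation: [-1.196, 1.227, -1.23]
contact_force: [-0.3, 0.2, -0.1]
grip_width: 0.0353
```

```bash
python3 - <<'E'
from h import *
st()
E
```

```text
t26.07 grasp [ 0.5664 -0.3176  0.0367] yaw -91.52 tilt [ 0.0015 -0.0008] F [-0.2899  0.1868 -0.0908] M [0.095 0.149 0.075] w 0.0353
```

>>> {"op": "step_arm", "data": {"xyz": [[0,0,0],[0,0,0],[0,0,0],[0,0,0],[0,-0.1,0],[0,-0.25,0],[0,-0.38,0],[0,-0.38,0],[0,-0.38,0]], "rotation": [[0,0,0],[0,0,0],[0,0,0],[0,0,0],[0,0,0],[0,0,0],[0,0,0],[0,0,0],[0,0,0]], "grip": 0.42}}

```text
clock: 27.2
tcp_pos: [0.5656, -0.3174, 0.3052]
orientation: [-1.196, 1.228, -1.23]
contact_force: [-0.9, 0.5, 0.5]
grip_width: 0.0495
```

```bash
python3 - <<'E'
from h import *
st()
f=save("wrist","w13")
plan([.5885,-.147,.16],-4.5)
E
```

```text
t27.20 grasp [ 0.5657 -0.3175  0.1502] yaw -91.52 tilt [ 0.0009 -0.0007] F [-0.9345  0.5309  0.487 ] M [ 0.0744  0.0148 -0.0039] w 0.0495
d [-0.5694 -0.035   0.0618] w [ 0.0002 -0.9669 -0.0001] rows>=8.1
```

View pics/w13.png

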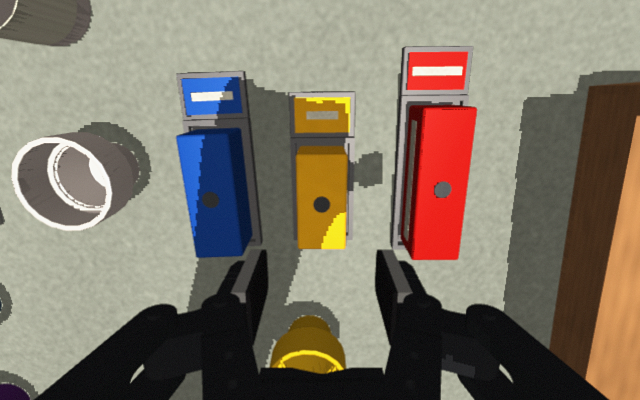

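```bash
python3 - <<'E'
from h import *
plan([.423,-.299,.17],-91.5)
E
```

```text
d [-0.0483 -0.0681 -0.4762] w [ 0.0002 -0.0002  0.0001] rows>=2.3
```

>>> {"op": "step_arm", "data": {"xyz": [[-0.048,-0.068,-0.476],[-0.048,-0.068,-0.476],[-0.048,-0.068,-0.476],[-0.048,-0.068,-0.476],[-0.048,-0.068,-0.476]], "rotation": [[0,0,0],[0,0,0],[0,0,0],[0,0,0],[0,0,0]], "grip": 0}}

```text
clock: 27.88
tcp_pos: [0.4239, -0.299, 0.3244]
orientation: [-1.197, 1.229, -1.228]
contact_force: [0.0, -0.5, 0.6]
grip_width: 0.0852
```

```bash
cat >> h.py <<'E'
def rimfit(o,f,guess,z=.06,fn=None):
    """overlay the projected rim circles at guess"""
    im=f["pixels"][:,:,::-1].copy(); t=np.linspace(0,2*np.pi,60)
    im=cv2.resize(im,None,fx=2,fy=2,interpolation=cv2.INTER_CUBIC)
    for rad,col in[(.032,(255,0,255)),(.028,(0,255,255))]:
        P=np.c_[guess[0]+rad*np.cos(t),guess[1]+rad*np.sin(t),np.full(60,z)]
        cv2.polylines(im,[np.int32(pj(f,P,o)*2+.5)],True,col,1)
    u,v=(pj(f,[[*guess[:2],z]],o)[0]*2).astype(int)
    x0=max(0,min(u-200,880));y0=max(0,min(v-150,500))
    cv2.imwrite("pics/"+fn+".png",cv2.resize(im[y0:y0+300,x0:x0+400],None,fx=2,fy=2)); print("crop",x0,y0,"centre",u/2,v/2)
E
python3 - <<'E'
from h import *
o=st(); f=r.grab_frame("wrist"); rimfit(o,f,[.423,-.299],fn="p5a")
E
```

```text
t27.88 grasp [ 0.4238 -0.299   0.1694] yaw -91.49 tilt [-0.0001  0.0005] F [ 0.0037 -0.462   0.5559] M [ 0.0263 -0.0149  0.005 ] w 0.0852
crop 444 257 centre 322.0 203.5
```

View pics/p5a.png

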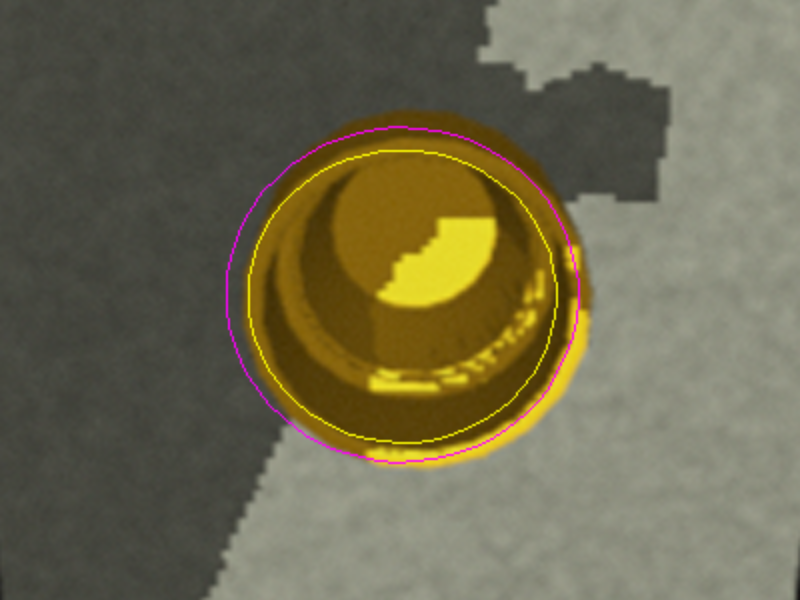

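```bash
python3 - <<'E'
from h import *
plan([.4223,-.3014,.052],-91.5)
E
```

```text
d [ 0.0085  0.3915 -0.0059] w [ 0.      0.0004 -0.0004] rows>=1.9
```

>>> {"op": "step_arm", "data": {"xyz": [[0.0085,0.05,-0.006],[0.0085,0.15,-0.006],[0.0085,0.28,-0.006],[0.0085,0.392,-0.006],[0.0085,0.392,-0.006],[0.0085,0.392,-0.006]], "rotation": [[0,0,0],[0,0,0],[0,0,0],[0,0,0],[0,0,0],[0,0,0]]}}

```text
clock: 28.68
tcp_pos: [0.4229, -0.3015, 0.2071]
orientation: [-1.196, 1.228, -1.227]
contact_force: [-0.8, 0.0, 1.0]
grip_width: 0.0857
```

>>> {"op": "step_arm", "data": {"xyz": [[0,0,0],[0,0,0],[0,0,0],[0,0,0],[0,0,0]], "rotation": [[0,0,0],[0,0,0],[0,0,0],[0,0,0],[0,0,0]], "grip": 1, "force": 30}}

```text
clock: 29.3
tcp_pos: [0.4235, -0.3018, 0.2087]
orientation: [-1.196, 1.225, -1.23]
contact_force: [-1.1, -0.2, 5.8]
grip_width: 0.0628
```

```bash
python3 - <<'E'
from h import *
st()
E
```

```text
t29.30 grasp [ 0.4239 -0.302   0.0537] yaw -91.45 tilt [ 0.0028 -0.001 ] F [-1.1012 -0.2422  5.8384] M [0.2304 0.1519 0.0578] w 0.0628
```

>>> {"op": "step_arm", "data": {"xyz": [[0,-0.1,0],[0,-0.25,0],[0,-0.4,0],[0,-0.4,0],[0,-0.4,0]], "rotation": [[0,0,0],[0,0,0],[0,0,0],[0,0,0],[0,0,0]]}}

```text
clock: 29.92
tcp_pos: [0.4227, -0.3016, 0.3287]
orientation: [-1.196, 1.225, -1.23]
contact_force: [0.2, -0.5, -1.6]
grip_width: 0.0623
```

```bash
python3 - <<'E'
from h import *
st(); plan([.6057,.0014,.17],-4.5)
f=save("wrist","w14")
E
```

```text
t29.93 grasp [ 0.4232 -0.3018  0.1737] yaw -91.46 tilt [ 0.0028 -0.0015] F [ 0.1698 -0.4699 -1.5795] M [-0.0093  0.0085  0.0451] w 0.0623
d [-1.0253  0.0127  0.5839] w [-0.0008 -0.9662  0.0021] rows>=8.1
```

View pics/w14.png

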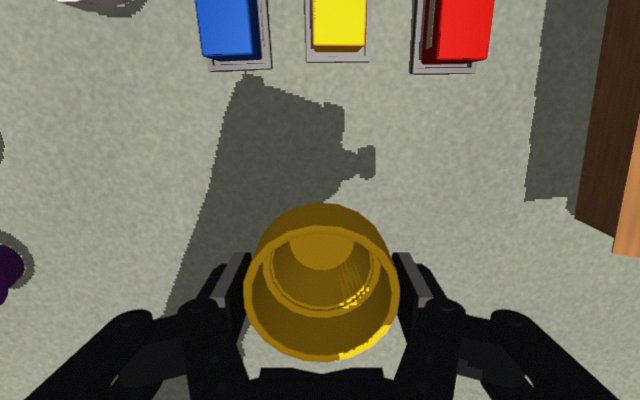

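>>> {"op": "step_arm", "data": {"xyz": [[-0.15,0.01,0.08],[-0.3,0.01,0.16],[-0.45,0.01,0.25],[-0.6,0.01,0.35],[-0.75,0.01,0.45],[-0.88,0.01,0.52],[-1,0.01,0.58],[-1,0.01,0.584],[-1,0.01,0.584],[-1,0.01,0.584],[-1,0.01,0.584]], "rotation": [[0,-0.11,0],[0,-0.22,0],[0,-0.33,0],[0,-0.44,0],[0,-0.55,0],[0,-0.66,0],[0,-0.77,0],[0,-0.88,0],[0,-0.966,0.002],[0,-0.966,0.002],[0,-0.966,0.002]]}}

```text
clock: 31.35
tcp_pos: [0.6051, -0.0062, 0.3243]
orientation: [-1.568, 0.065, -0.063]
contact_force: [0.1, 0.4, -0.5]
grip_width: 0.0629
```

```bash
python3 - <<'E'
from h import *
o=st(); plan([.6057,.0012,.064],-4.5)
f=r.grab_frame("wrist"); R0=R.from_rotvec(o["orientation"]).as_matrix(); g=o["tcp_pos"]+R0[:,1]*.155
rimfit(o,f,g,z=g[2]+.0063,fn="p5b")
E
```

```text
t31.35 grasp [ 0.6048 -0.006   0.1693] yaw -4.67 tilt [-0.0018  0.0018] F [ 0.1032  0.4343 -0.5401] M [-0.0323 -0.0399 -0.0263] w 0.0629
d [0.0007 0.351  0.0243] w [-0.001  -0.0019 -0.0012] rows>=1.7
crop 442 438 centre 321.0 294.0
```

View pics/p5b.png

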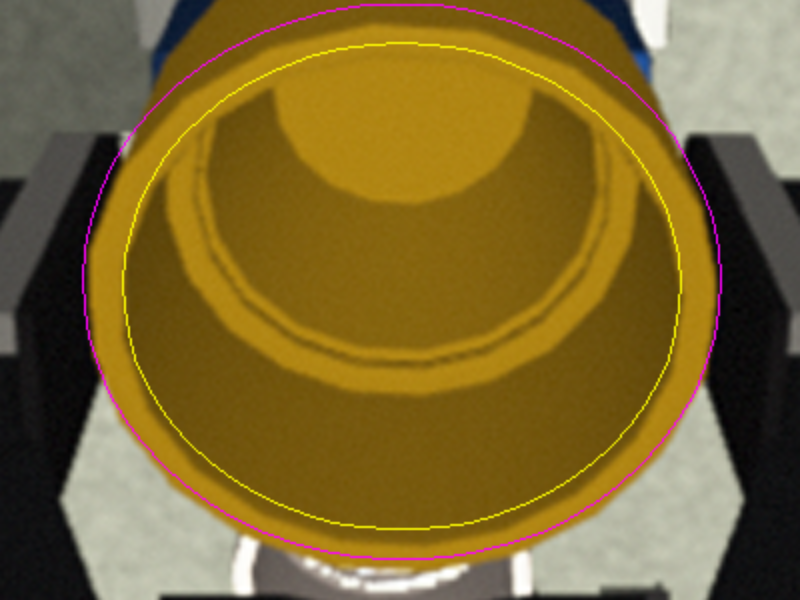

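>>> {"op": "step_arm", "data": {"xyz": [[0.0015,0.05,0.029],[0.0015,0.16,0.029],[0.0015,0.26,0.029],[0.0015,0.31,0.029],[0.0015,0.345,0.029],[0.0015,0.351,0.029],[0.0015,0.351,0.029]], "rotation": [[-0.001,0,-0.001],[-0.001,0,-0.001],[-0.001,0,-0.001],[-0.001,0,-0.001],[-0.001,0,-0.001],[-0.001,0,-0.001],[-0.001,0,-0.001]]}}

```text
clock: 32.28
tcp_pos: [0.6065, 0.0027, 0.22]
orientation: [-1.57, 0.063, -0.065]
contact_force: [-0.6, 0.6, -1.1]
grip_width: 0.0626
```

```bash
python3 - <<'E'
from h import *
o=st()
f=save("wrist","w15")
E
```

```text
t32.27 grasp [0.6067 0.0027 0.065 ] yaw -4.65 tilt [0.0013 0.    ] F [-0.6123  0.6022 -1.1398] M [0.0003 0.0029 0.0509] w 0.0626
```

View pics/w15.png

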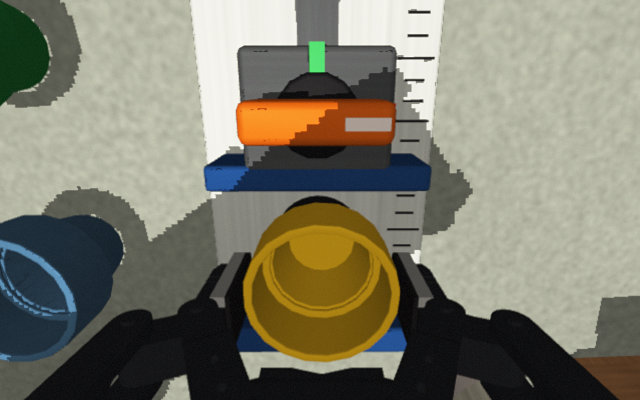

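Pot hovers about 1 mm over the floor; lower and release, then go toward the white pot.

>>> {"op": "step_arm", "data": {"xyz": [[-0.001,0.003,0],[-0.001,0.005,0],[-0.001,0.005,0]], "rotation": [[0,0,0],[0,0,0],[0,0,0]]}}

```text
clock: 32.7
tcp_pos: [0.6064, 0.0027, 0.2189]
orientation: [-1.57, 0.062, -0.066]
contact_force: [-0.2, -0.4, 1.5]
grip_width: 0.0623
```

>>> {"op": "step_arm", "data": {"xyz": [[0,0,0],[0,0,0],[0,0,0],[0,-0.1,0],[0,-0.25,0],[0,-0.4,0],[0,-0.4,0],[0,-0.4,0]], "rotation": [[0,0,0],[0,0,0],[0,0,0],[0,0,0],[0,0,0],[0,0,0],[0,0,0],[0,0,0]], "grip": 0}}

```text
clock: 33.7
tcp_pos: [0.6058, 0.0024, 0.3385]
orientation: [-1.57, 0.063, -0.065]
contact_force: [0.2, 0.1, 0.0]
grip_width: 0.0854
```

```bash
python3 - <<'E'
from h import *
o=st(); f=r.grab_frame("wrist"); rimfit(o,f,[.606,.0013],z=.07,fn="p5c"); plan([.5893,-.1472,.175],-4.5)
E
```

```text
t33.70 grasp [0.6061 0.0024 0.1835] yaw -4.68 tilt [ 0.0016 -0.0005] F [0.1812 0.1382 0.0267] M [ 0.0311  0.0143 -0.0103] w 0.0854
crop 441 256 centre 320.5 203.0
d [-0.0137  0.0262 -0.5015] w [ 0.0003 -0.0018  0.0002] rows>=2.4
```

View pics/p5c.png

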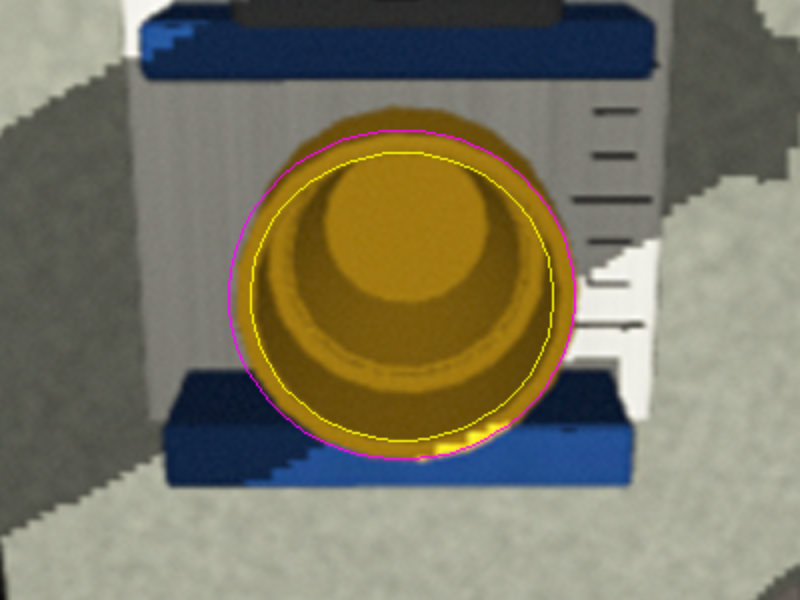

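>>> {"op": "step_arm", "data": {"xyz": [[-0.0137,0.026,-0.5],[-0.0137,0.026,-0.5],[-0.0137,0.026,-0.5],[-0.0137,0.026,-0.5],[-0.0137,0.026,-0.5]], "rotation": [[0,0,0],[0,0,0],[0,0,0],[0,0,0],[0,0,0]]}}

```text
clock: 34.38
tcp_pos: [0.5893, -0.1453, 0.3293]
orientation: [-1.569, 0.063, -0.062]
contact_force: [-0.9, 0.6, 0.8]
grip_width: 0.0854
```

```bash
python3 - <<'E'
from h import *
o=st(); f=save("wrist","w16"); rimfit(o,f,[.5893,-.1472],z=.06,fn="p3a")
g=r.grab_frame("top"); print("glue",bp(g,[(376.4,107.2)],.135))
E
```

```text
t34.38 grasp [ 0.5892 -0.1452  0.1743] yaw -4.57 tilt [-0.0007  0.001 ] F [-0.8791  0.6349  0.8011] M [-0.0006 -0.0397  0.0032] w 0.0854
crop 443 258 centre 321.5 204.0
glue [[ 0.7058 -0.1291  0.135 ]]
```

View pics/p3a.png

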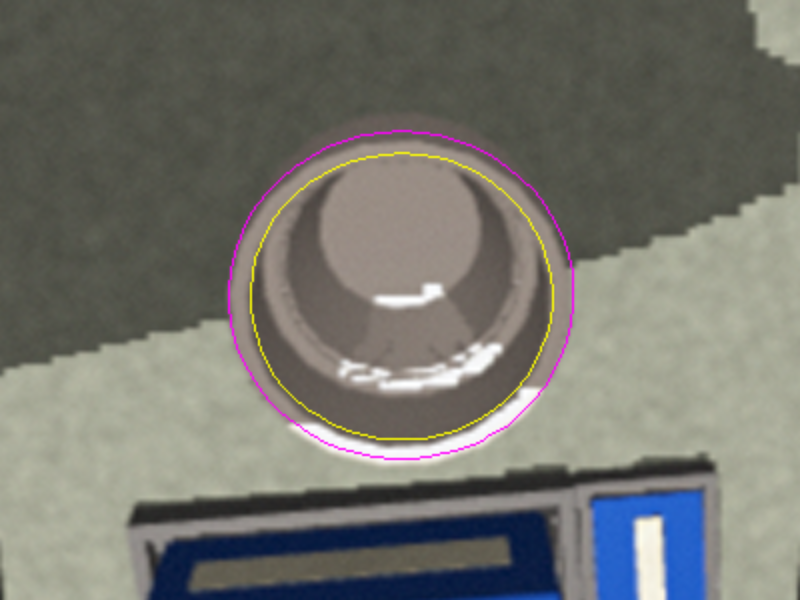

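View pics/w16.png

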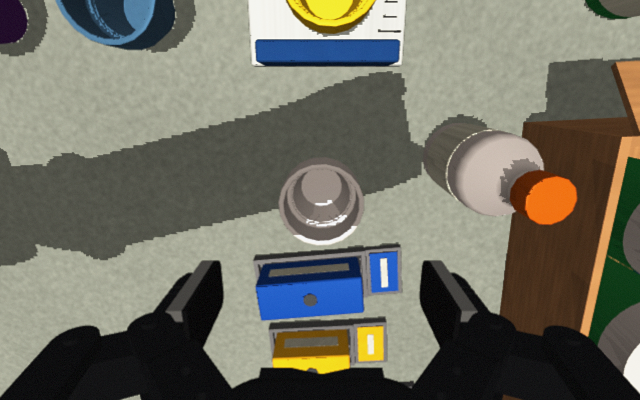

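```bash
python3 - <<'E'
from h import *
plan([.5893,-.1477,.053],-4.5)
E
```

```text
d [-0.0001  0.4063 -0.0103] w [-0.0004  0.      0.0001] rows>=2.0
```

>>> {"op": "step_arm", "data": {"xyz": [[0,0.05,-0.01],[0,0.15,-0.01],[0,0.28,-0.01],[0,0.407,-0.01],[0,0.407,-0.01],[0,0.407,-0.01]], "rotation": [[0,0,0],[0,0,0],[0,0,0],[0,0,0],[0,0,0],[0,0,0]]}}

```text
clock: 35.22
tcp_pos: [0.5899, -0.147, 0.2086]
orientation: [-1.569, 0.06, -0.062]
contact_force: [0.7, -0.6, 1.1]
grip_width: 0.0853
```

>>> {"op": "step_arm", "data": {"xyz": [[0,0,0],[0,0,0],[0,0,0],[0,0,0],[0,0,0]], "rotation": [[0,0,0],[0,0,0],[0,0,0],[0,0,0],[0,0,0]], "grip": 1, "force": 30}}

```text
clock: 35.85
tcp_pos: [0.5906, -0.1469, 0.2107]
orientation: [-1.57, 0.058, -0.064]
contact_force: [-1.3, 0.7, 6.1]
grip_width: 0.0621
```

```bash
python3 - <<'E'
from h import *
st()
E
```

```text
t35.85 grasp [ 0.5912 -0.1469  0.0557] yaw -4.46 tilt [0.004  0.0001] F [-1.2913  0.7055  6.1123] M [ 0.0688  0.3532 -0.0665] w 0.0621
```

>>> {"op": "step_arm", "data": {"xyz": [[0,-0.1,0],[0,-0.25,0],[0,-0.4,0],[0,-0.4,0],[0,-0.4,0]], "rotation": [[0,0,0],[0,0,0],[0,0,0],[0,0,0],[0,0,0]]}}

```text
clock: 36.48
tcp_pos: [0.5898, -0.1471, 0.3308]
orientation: [-1.57, 0.058, -0.064]
contact_force: [-0.3, -0.6, -1.4]
grip_width: 0.0625
```

```bash
python3 - <<'E'
from h import *
o=st(); plan([.6063,.0013,.17],-4.5)
f=r.grab_frame("wrist"); R0=R.from_rotvec(o["orientation"]).as_matrix(); g=o["tcp_pos"]+R0[:,1]*.155
rimfit(o,f,g,z=g[2]+.0063,fn="p3b")
E
```

```text
t36.48 grasp [ 0.5904 -0.1471  0.1758] yaw -4.47 tilt [ 0.004  -0.0005] F [-0.3246 -0.6033 -1.3548] M [-0.0161 -0.0513  0.0749] w 0.0625
d [0.0164 0.0194 0.4973] w [0.0001 0.0003 0.0026] rows>=2.4
crop 442 438 centre 321.0 294.0
```

View pics/p3b.png

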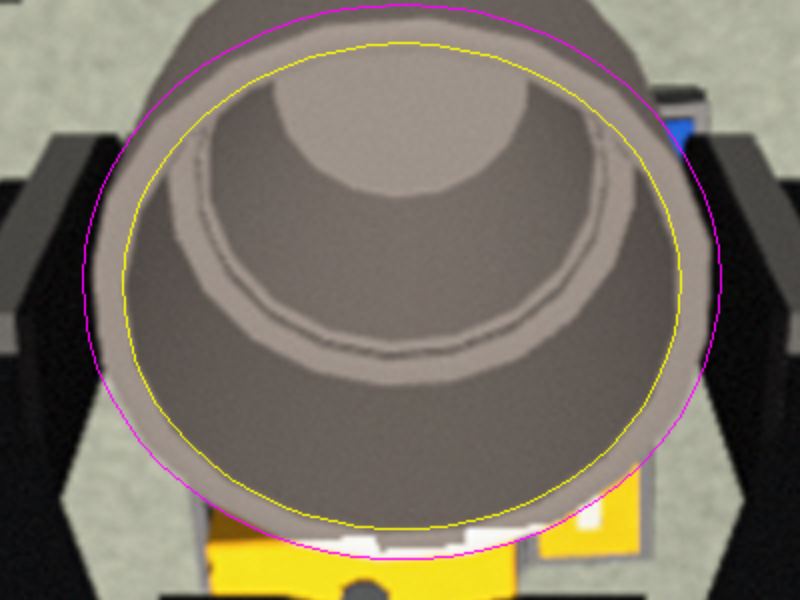

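>>> {"op": "step_arm", "data": {"xyz": [[0.0165,0.02,0.2],[0.0165,0.02,0.4],[0.0165,0.02,0.499],[0.0165,0.02,0.499],[0.0165,0.02,0.499]], "rotation": [[0,0,0.002],[0,0,0.002],[0,0,0.002],[0,0,0.002],[0,0,0.002]]}}

```text
clock: 37.15
tcp_pos: [0.6059, 0.0008, 0.3228]
orientation: [-1.571, 0.064, -0.06]
contact_force: [0.6, -0.1, -2.0]
grip_width: 0.0622
```

```bash
python3 - <<'E'
from h import *
o=st(); plan([.6063,.0018,.097],-4.5)
E
```

```text
t37.15 grasp [0.6055 0.0007 0.1678] yaw -4.50 tilt [-0.0027 -0.0007] F [ 0.563  -0.1216 -1.9816] M [0.0095 0.0235 0.0035] w 0.0622
d [0.0018 0.236  0.0038] w [ 0.0006 -0.     -0.0017] rows>=1.1
```

>>> {"op": "step_arm", "data": {"xyz": [[0.002,0.06,0.004],[0.002,0.12,0.004],[0.002,0.19,0.004],[0.002,0.225,0.004],[0.002,0.236,0.004],[0.002,0.236,0.004]], "rotation": [[0,0,-0.002],[0,0,-0.002],[0,0,-0.002],[0,0,-0.002],[0,0,-0.002],[0,0,-0.002]]}}

```text
clock: 37.9
tcp_pos: [0.6066, 0.002, 0.2521]
orientation: [-1.571, 0.061, -0.062]
contact_force: [-0.1, -0.3, -0.6]
grip_width: 0.0626
```

```bash
python3 - <<'E'
from h import *
o=st()
E
```

```text
t37.90 grasp [0.6067 0.0019 0.0971] yaw -4.49 tilt [ 0.0008 -0.0008] F [-0.0728 -0.2791 -0.5809] M [ 0.0209 -0.0022 -0.0183] w 0.0626
```

>>> {"op": "step_arm", "data": {"xyz": [[0,0.006,0],[0,0.012,0],[0,0.012,0]], "rotation": [[0,0,0],[0,0,0],[0,0,0]]}}

```text
clock: 38.28
tcp_pos: [0.6067, 0.002, 0.2488]
orientation: [-1.571, 0.06, -0.063]
contact_force: [0.3, 0.6, -1.4]
grip_width: 0.0626
```

```bash
python3 - <<'E'
from h import *
o=st(); save("wrist","w17")
E
```

```text
t38.27 grasp [0.607  0.0019 0.0938] yaw -4.49 tilt [ 0.0015 -0.0007] F [ 0.2504  0.6399 -1.3716] M [ 0.0026 -0.1038 -0.0539] w 0.0626
```

View pics/w17.png

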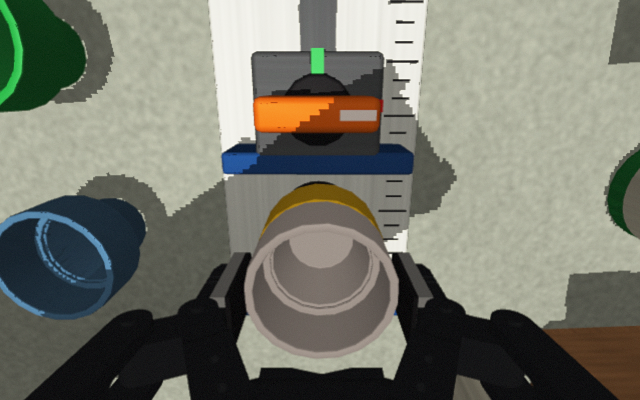

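>>> {"op": "step_arm", "data": {"xyz": [[-0.001,0.004,0],[-0.001,0.005,0],[-0.001,0.005,0]], "rotation": [[0,0,0],[0,0,0],[0,0,0]]}}

```text
clock: 38.7
tcp_pos: [0.6067, 0.0022, 0.2487]
orientation: [-1.571, 0.06, -0.064]
contact_force: [-3.1, -1.0, 9.4]
grip_width: 0.0622
```

>>> {"op": "step_arm", "data": {"xyz": [[0,0,0],[0,0,0],[0,0,0],[0,-0.1,0],[0,-0.25,0],[0,-0.35,0],[0,-0.35,0],[0,-0.35,0]], "rotation": [[0,0,0],[0,0,0],[0,0,0],[0,0,0],[0,0,0],[0,0,0],[0,0,0],[0,0,0]], "grip": 0}}

```text
clock: 39.7
tcp_pos: [0.6061, 0.0021, 0.3528]
orientation: [-1.572, 0.061, -0.063]
contact_force: [0.4, 0.5, -0.2]
grip_width: 0.0855
```

```bash
python3 - <<'E'
from h import *
o=st(); f=r.grab_frame("wrist"); rimfit(o,f,[.6063,.0013],z=.098,fn="p3c"); plan([.467,.003,.175],-4.5)
E
```

```text
t39.70 grasp [0.6062 0.0018 0.1978] yaw -4.51 tilt [ 0.0011 -0.0019] F [ 0.4245  0.4627 -0.2162] M [ 0.0084 -0.0035 -0.018 ] w 0.0855
crop 442 266 centre 321.0 208.0
d [-0.462   0.0745 -0.0331] w [ 0.0011 -0.0001  0.0002] rows>=2.3
```

View pics/p3c.png

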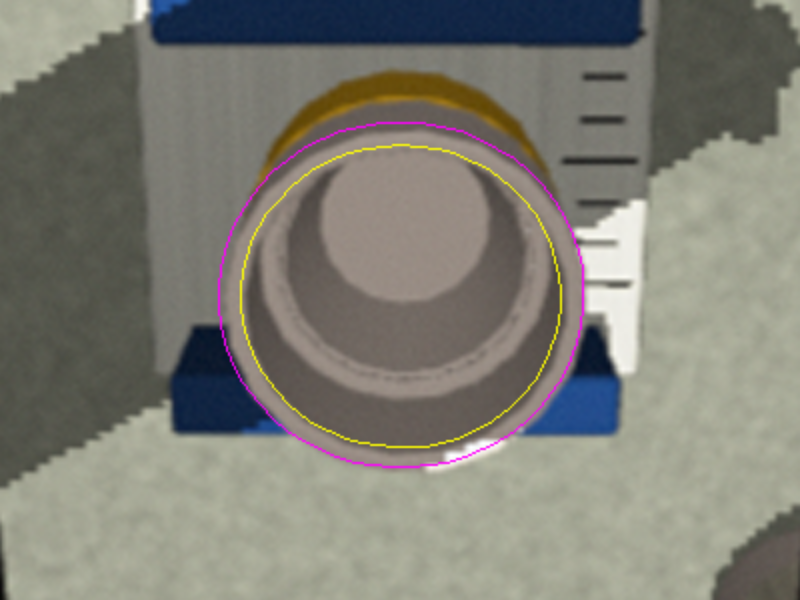

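>>> {"op": "step_arm", "data": {"xyz": [[-0.462,0.07,-0.033],[-0.462,0.07,-0.033],[-0.462,0.07,-0.033],[-0.462,0.07,-0.033],[-0.462,0.07,-0.033]], "rotation": [[0,0,0],[0,0,0],[0,0,0],[0,0,0],[0,0,0]]}}

```text
clock: 40.38
tcp_pos: [0.4686, 0.003, 0.3317]
orientation: [-1.571, 0.061, -0.064]
contact_force: [-0.0, 0.4, -0.7]
grip_width: 0.0852
```

```bash
python3 - <<'E'
from h import *
o=st(); f=r.grab_frame("wrist"); rimfit(o,f,[.467,.003],z=.06,fn="p4a")
plan([.467,.003,.053],-4.5)
E
```

```text
t40.38 grasp [0.4689 0.0029 0.1767] yaw -4.54 tilt [ 0.002  -0.0007] F [-0.0183  0.3853 -0.6683] M [ 0.0317 -0.0376  0.0318] w 0.0852
crop 436 250 centre 318.0 200.0
d [-0.0063  0.4123 -0.0006] w [ 0.0003 -0.0004  0.0012] rows>=2.0
```

View pics/p4a.png

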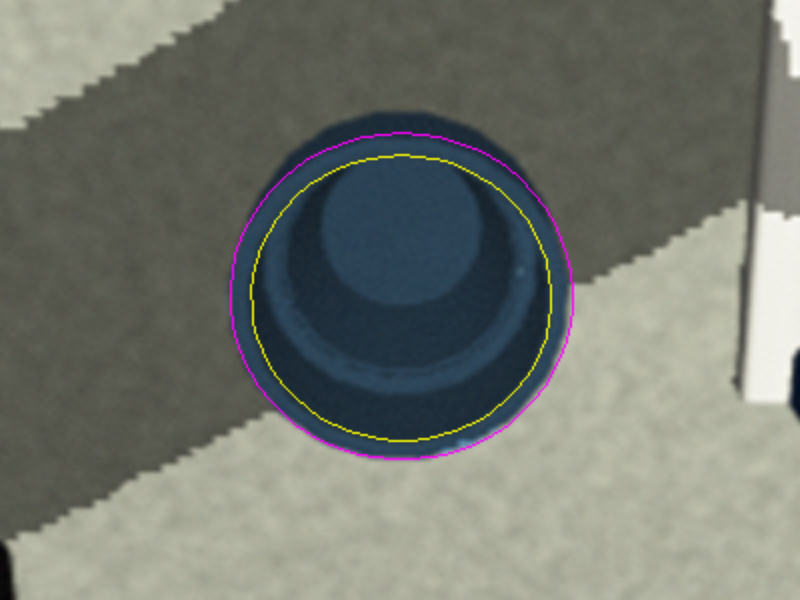

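Spot on at (.467, .003).

>>> {"op": "step_arm", "data": {"xyz": [[-0.006,0.05,-0.001],[-0.006,0.15,-0.001],[-0.006,0.28,-0.001],[-0.006,0.413,-0.001],[-0.006,0.413,-0.001],[-0.006,0.413,-0.001]], "rotation": [[0,0,0.001],[0,0,0.001],[0,0,0.001],[0,0,0.001],[0,0,0.001],[0,0,0.001]]}}

```text
clock: 41.18
tcp_pos: [0.4677, 0.0033, 0.2083]
orientation: [-1.57, 0.061, -0.062]
contact_force: [0.2, -0.4, 0.3]
grip_width: 0.0854
```

>>> {"op": "step_arm", "data": {"xyz": [[0,0,0],[0,0,0],[0,0,0],[0,0,0],[0,0,0]], "rotation": [[0,0,0],[0,0,0],[0,0,0],[0,0,0],[0,0,0]], "grip": 1, "force": 30}}

```text
clock: 41.8
tcp_pos: [0.4683, 0.0035, 0.21]
orientation: [-1.57, 0.059, -0.065]
contact_force: [-2.3, -0.4, 7.9]
grip_width: 0.063
```

```bash
python3 - <<'E'
from h import *
st()
E
```

```text
t41.80 grasp [0.4689 0.0034 0.055 ] yaw -4.54 tilt [ 0.0036 -0.0003] F [-2.2887 -0.3612  7.8601] M [ 0.0438  0.4737 -0.1026] w 0.0630
```

>>> {"op": "step_arm", "data": {"xyz": [[0,-0.1,0],[0,-0.25,0],[0,-0.45,0],[0,-0.45,0],[0,-0.45,0]], "rotation": [[0,0,0],[0,0,0],[0,0,0],[0,0,0],[0,0,0]]}}

```text
clock: 42.42
tcp_pos: [0.4675, 0.0031, 0.3454]
orientation: [-1.571, 0.059, -0.066]
contact_force: [0.0, 0.4, -1.5]
grip_width: 0.0631
```

```bash
python3 - <<'E'
from h import *
o=st(); plan([.6063,.0018,.19],-4.5)
f=r.grab_frame("wrist"); R0=R.from_rotvec(o["orientation"]).as_matrix(); g=o["tcp_pos"]+R0[:,1]*.155
rimfit(o,f,g,z=g[2]+.005,fn="p4b")
E
```

```text
t42.42 grasp [0.4682 0.0029 0.1904] yaw -4.58 tilt [ 0.0045 -0.0014] F [ 0.0453  0.3623 -1.5066] M [0.0006 0.0108 0.0314] w 0.0631
d [0.4616 0.0033 0.0325] w [ 0.0007 -0.0008  0.0029] rows>=2.2
crop 442 434 centre 321.0 292.0
```

View pics/p4b.png

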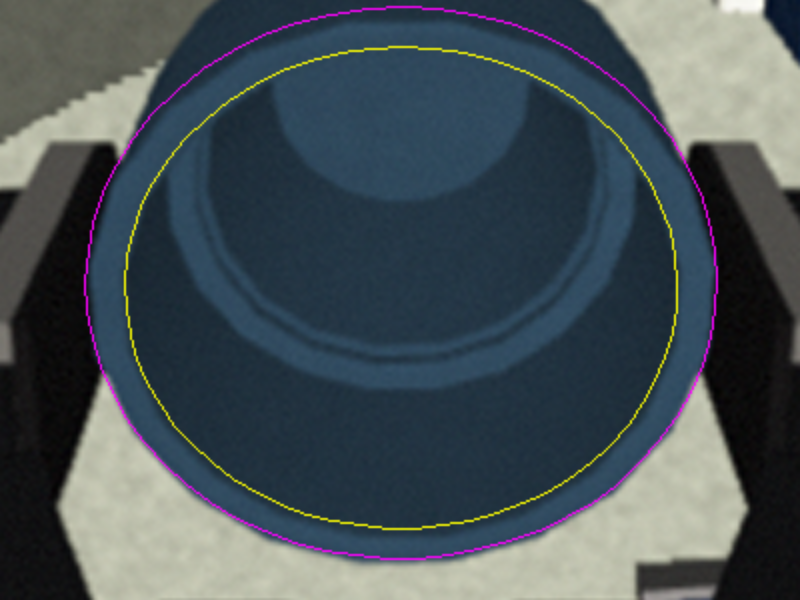

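>>> {"op": "step_arm", "data": {"xyz": [[0.2,0.003,0.03],[0.4,0.003,0.033],[0.462,0.003,0.033],[0.462,0.003,0.033],[0.462,0.003,0.033]], "rotation": [[0,0,0.003],[0,0,0.003],[0,0,0.003],[0,0,0.003],[0,0,0.003]]}}

```text
clock: 43.1
tcp_pos: [0.605, 0.0023, 0.3427]
orientation: [-1.571, 0.066, -0.058]
contact_force: [-0.1, 0.3, -1.3]
grip_width: 0.0634
```

```bash
python3 - <<'E'
from h import *
o=st(); plan([.6063,.0018,.125],-4.5)
E
```

```text
t43.10 grasp [0.6043 0.0022 0.1877] yaw -4.51 tilt [-0.005  -0.0007] F [-0.078   0.3316 -1.2586] M [ 0.0026 -0.004   0.0127] w 0.0634
d [ 0.0053  0.2091 -0.001 ] w [ 0.0007 -0.0001 -0.0031] rows>=1.0
```

>>> {"op": "step_arm", "data": {"xyz": [[0.005,0.02,-0.001],[0.005,0.1,-0.001],[0.005,0.17,-0.001],[0.005,0.209,-0.001],[0.005,0.216,-0.001],[0.005,0.221,-0.001],[0.005,0.225,-0.001],[0.005,0.226,-0.001]], "rotation": [[0,0,-0.003],[0,0,-0.003],[0,0,-0.003],[0,0,-0.003],[0,0,-0.003],[0,0,-0.003],[0,0,-0.003],[0,0,-0.003]]}}

```text
clock: 44.1
tcp_pos: [0.6066, 0.002, 0.2761]
orientation: [-1.571, 0.061, -0.063]
contact_force: [-1.9, 0.3, 6.6]
grip_width: 0.0632
```

```bash
python3 - <<'E'
from h import *
o=st()
E
```

```text
t44.10 grasp [0.6069 0.0018 0.1211] yaw -4.51 tilt [ 0.0015 -0.0013] F [-1.87    0.2878  6.6011] M [-0.0775  0.4267 -0.0189] w 0.0632
```

>>> {"op": "step_arm", "data": {"xyz": [[0,0,0],[0,0,0],[0,0,0],[0,-0.1,0],[0,-0.25,0],[0,-0.33,0],[0,-0.33,0],[0,-0.33,0]], "rotation": [[0,0,0],[0,0,0],[0,0,0],[0,0,0],[0,0,0],[0,0,0],[0,0,0],[0,0,0]], "grip": 0}}

```text
clock: 45.1
tcp_pos: [0.6061, 0.0018, 0.374]
orientation: [-1.571, 0.062, -0.062]
contact_force: [-0.2, -0.5, -0.3]
grip_width: 0.0851
```

```bash
python3 - <<'E'
from h import *
o=st(); f=r.grab_frame("wrist"); rimfit(o,f,[.6063,.0013],z=.126,fn="p4c"); plan([.458,.111,.175],-4.5)
E
```

```text
t45.10 grasp [0.6061 0.0016 0.219 ] yaw -4.52 tilt [-0.0001 -0.0015] F [-0.1588 -0.5212 -0.3101] M [-0.0192  0.0243 -0.0059] w 0.0851
crop 442 272 centre 321.0 211.0
d [-0.5204  0.1454  0.3241] w [ 0.001  -0.0001 -0.0004] rows>=3.0
```

View pics/p4c.png

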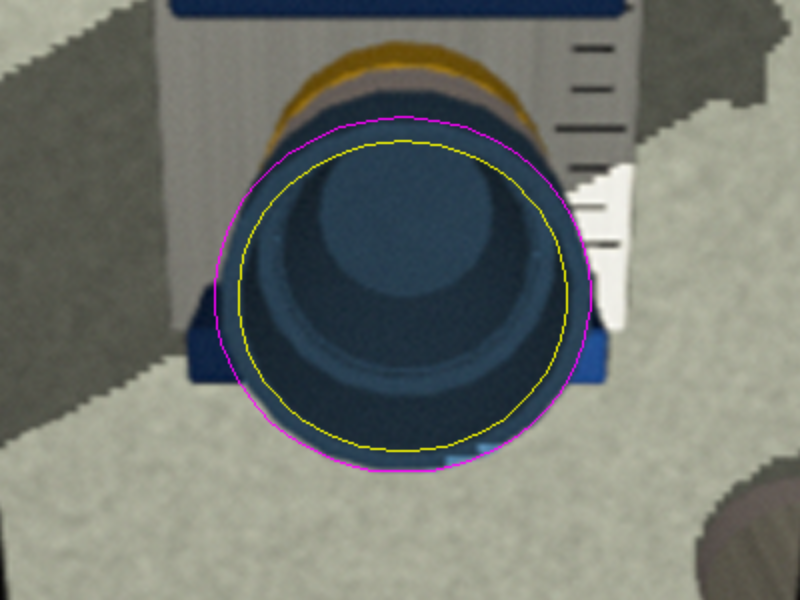

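Seated, rim on prediction. Next, green.

>>> {"op": "step_arm", "data": {"xyz": [[-0.18,0,0.12],[-0.35,0.05,0.23],[-0.52,0.145,0.324],[-0.52,0.145,0.324],[-0.52,0.145,0.324],[-0.52,0.145,0.324]], "rotation": [[0,0,0],[0,0,0],[0,0,0],[0,0,0],[0,0,0],[0,0,0]]}}

```text
clock: 45.9
tcp_pos: [0.4595, 0.1102, 0.3303]
orientation: [-1.571, 0.063, -0.064]
contact_force: [0.5, -0.1, 0.4]
grip_width: 0.0854
```

```bash
python3 - <<'E'
from h import *
o=st(); f=r.grab_frame("wrist"); rimfit(o,f,[.458,.111],z=.06,fn="p1a")
plan([.458,.111,.053],-4.5)
E
```

```text
t45.90 grasp [0.4595 0.1101 0.1753] yaw -4.63 tilt [-0.     -0.0009] F [ 0.5418 -0.0915  0.4206] M [-0.0364  0.0149  0.0199] w 0.0854
crop 437 249 centre 318.5 199.5
d [-0.005   0.4079  0.0025] w [ 0.0005 -0.0016  0.    ] rows>=2.0
```

View pics/p1a.png

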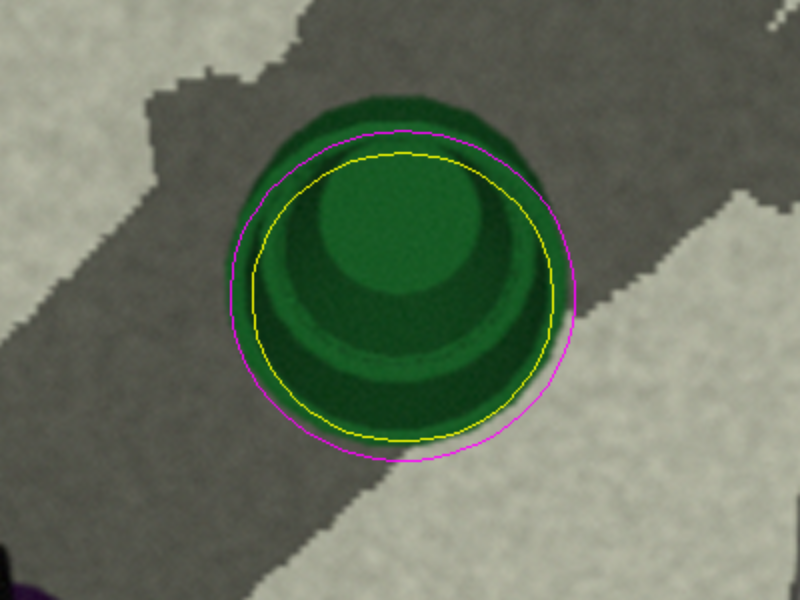

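>>> {"op": "step_arm", "data": {"xyz": [[-0.006,0.05,0.01],[-0.006,0.15,0.01],[-0.006,0.28,0.01],[-0.006,0.408,0.01],[-0.006,0.408,0.01],[-0.006,0.408,0.01]], "rotation": [[0,0,0],[0,0,0],[0,0,0],[0,0,0],[0,0,0],[0,0,0]]}}

```text
clock: 46.7
tcp_pos: [0.4583, 0.1136, 0.2086]
orientation: [-1.57, 0.063, -0.064]
contact_force: [1.1, 0.3, 0.4]
grip_width: 0.0853
```

>>> {"op": "step_arm", "data": {"xyz": [[0,0,0],[0,0,0],[0,0,0],[0,0,0],[0,0,0]], "rotation": [[0,0,0],[0,0,0],[0,0,0],[0,0,0],[0,0,0]], "grip": 1, "force": 30}}

```text
clock: 47.32
tcp_pos: [0.4589, 0.1139, 0.2103]
orientation: [-1.57, 0.061, -0.067]
contact_force: [-1.7, -0.9, 8.7]
grip_width: 0.0634
```

```bash
python3 - <<'E'
from h import *
st()
E
```

```text
t47.33 grasp [0.4594 0.1139 0.0553] yaw -4.67 tilt [ 0.0033 -0.0001] F [-1.7267 -0.855   8.7152] M [-0.1209  0.4541 -0.0461] w 0.0634
```

>>> {"op": "step_arm", "data": {"xyz": [[0,-0.1,0],[0,-0.25,0],[0,-0.4,0],[0,-0.55,0],[0,-0.55,0],[0,-0.55,0]], "rotation": [[0,0,0],[0,0,0],[0,0,0],[0,0,0],[0,0,0],[0,0,0]]}}

```text
clock: 48.08
tcp_pos: [0.458, 0.1135, 0.3751]
orientation: [-1.571, 0.061, -0.067]
contact_force: [1.2, -0.8, -1.6]
grip_width: 0.063
```

```bash
python3 - <<'E'
from h import *
o=st(); plan([.6063,.0018,.22],-4.5)
f=r.grab_frame("wrist"); R0=R.from_rotvec(o["orientation"]).as_matrix(); g=o["tcp_pos"]+R0[:,1]*.155
rimfit(o,f,g,z=g[2]+.005,fn="p1b")
E
```

```text
t48.08 grasp [0.4586 0.1133 0.2201] yaw -4.70 tilt [ 0.0037 -0.0011] F [ 1.1615 -0.7906 -1.6058] M [ 0.0534  0.0518 -0.0305] w 0.0630
d [ 0.5232  0.0027 -0.3306] w [ 0.0005 -0.0022  0.0024] rows>=3.0
crop 442 434 centre 321.0 292.0
```

View pics/p1b.png

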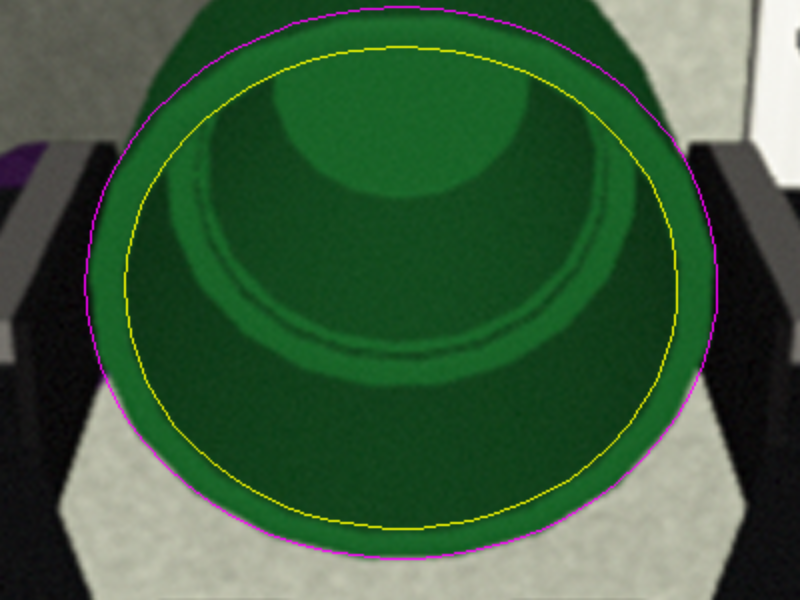

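>>> {"op": "step_arm", "data": {"xyz": [[0.17,0.002,-0.11],[0.34,0.002,-0.22],[0.5,0.002,-0.32],[0.523,0.002,-0.331],[0.523,0.002,-0.331],[0.523,0.002,-0.331]], "rotation": [[0,-0.002,0.002],[0,-0.002,0.002],[0,-0.002,0.002],[0,-0.002,0.002],[0,-0.002,0.002],[0,-0.002,0.002]]}}

```text
clock: 48.88
tcp_pos: [0.605, 0.0032, 0.3737]
orientation: [-1.571, 0.062, -0.058]
contact_force: [-0.5, 0.8, -0.1]
grip_width: 0.0632
```

```bash
python3 - <<'E'
from h import *
o=st(); plan([.6063,.0017,.1493],-4.5)
E
```

```text
t48.88 grasp [0.6046 0.0031 0.2187] yaw -4.36 tilt [-0.0027 -0.0005] F [-0.4908  0.7985 -0.0777] M [0.0765 0.0089 0.0043] w 0.0632
d [ 0.0053  0.2314 -0.0045] w [ 0.0004  0.0016 -0.0017] rows>=1.1
```

>>> {"op": "step_arm", "data": {"xyz": [[0.005,0.02,-0.0045],[0.005,0.1,-0.0045],[0.005,0.17,-0.0045],[0.005,0.21,-0.0045],[0.005,0.222,-0.0045],[0.005,0.23,-0.0045],[0.005,0.236,-0.0045],[0.005,0.236,-0.0045]], "rotation": [[0,0,-0.002],[0,0,-0.002],[0,0,-0.002],[0,0,-0.002],[0,0,-0.002],[0,0,-0.002],[0,0,-0.002],[0,0,-0.002]]}}

```text
clock: 49.88
tcp_pos: [0.6066, 0.002, 0.3044]
orientation: [-1.571, 0.058, -0.061]
contact_force: [-2.0, -0.7, 4.5]
grip_width: 0.0629
```

```bash
python3 - <<'E'
from h import *
o=st()
E
```

```text
t49.88 grasp [0.6069 0.0018 0.1494] yaw -4.36 tilt [ 0.0021 -0.0009] F [-1.9545 -0.7237  4.5148] M [-0.0652  0.5004 -0.0044] w 0.0629
```

Seated at the predicted height. Release, lift, next the large orange pot.

>>> {"op": "step_arm", "data": {"xyz": [[0,0,0],[0,0,0],[0,0,0],[0,-0.1,0],[0,-0.25,0],[0,-0.33,0],[0,-0.33,0],[0,-0.33,0]], "rotation": [[0,0,0],[0,0,0],[0,0,0],[0,0,0],[0,0,0],[0,0,0],[0,0,0],[0,0,0]], "grip": 0}}

```text
clock: 50.88
tcp_pos: [0.606, 0.0018, 0.4022]
orientation: [-1.571, 0.059, -0.06]
contact_force: [-0.4, -0.4, -0.6]
grip_width: 0.0855
```

```bash
python3 - <<'E'
from h import *
o=st(); f=r.grab_frame("wrist"); rimfit(o,f,[.6063,.0013],z=.154,fn="p1c"); plan([.426,.200,.175],-4.5)
E
```

```text
t50.88 grasp [0.6061 0.0016 0.2472] yaw -4.37 tilt [ 0.0006 -0.0012] F [-0.3866 -0.3693 -0.5596] M [-0.0181  0.0075  0.0185] w 0.0855
crop 442 272 centre 321.0 211.0
d [-0.6485  0.239   0.6135] w [ 0.0008  0.0015 -0.    ] rows>=4.4
```

View pics/p1c.png

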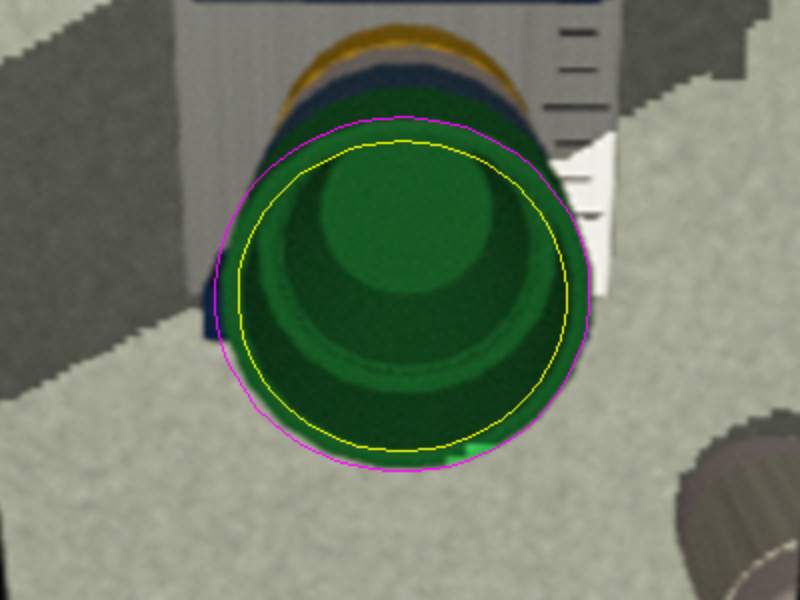

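>>> {"op": "step_arm", "data": {"xyz": [[-0.14,0,0.13],[-0.28,0,0.26],[-0.42,0.05,0.4],[-0.55,0.15,0.52],[-0.648,0.239,0.613],[-0.648,0.239,0.613],[-0.648,0.239,0.613],[-0.648,0.239,0.613]], "rotation": [[0,0,0],[0,0,0],[0,0,0],[0,0,0],[0,0,0],[0,0,0],[0,0,0],[0,0,0]]}}

```text
clock: 51.92
tcp_pos: [0.4271, 0.199, 0.3302]
orientation: [-1.571, 0.061, -0.062]
contact_force: [0.4, -0.0, 0.1]
grip_width: 0.0854
```

```bash
python3 - <<'E'
from h import *
o=st(); f=save("wrist","w20"); rimfit(o,f,[.426,.2],z=.06,fn="p2a")
plan([.426,.2,.053],-4.5)
E
```

```text
t51.92 grasp [0.4272 0.1989 0.1752] yaw -4.49 tilt [ 0.0003 -0.001 ] F [ 0.4053 -0.0011  0.1445] M [ 0.0321  0.0579 -0.0056] w 0.0854
crop 438 249 centre 319.0 199.5
d [-0.0041  0.4075  0.0033] w [0.0006 0.     0.0004] rows>=2.0
```

View pics/p2a.png

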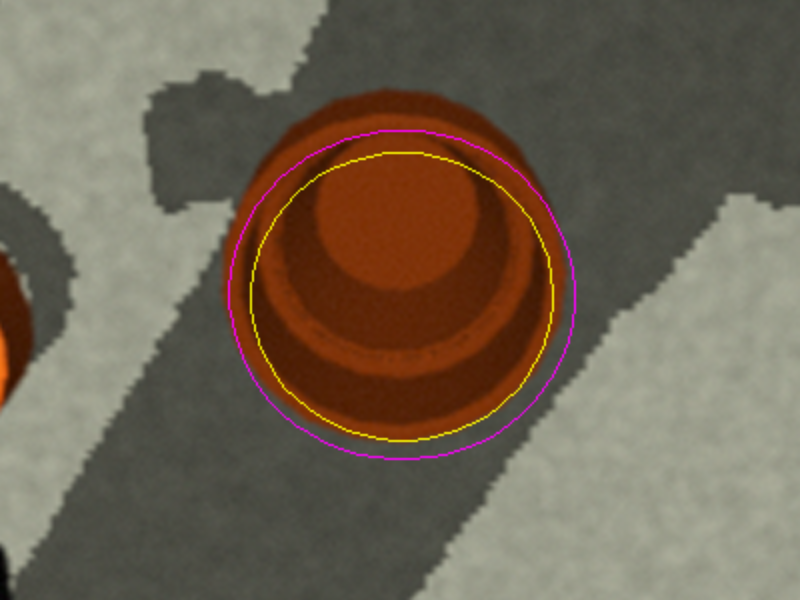

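View pics/w20.png

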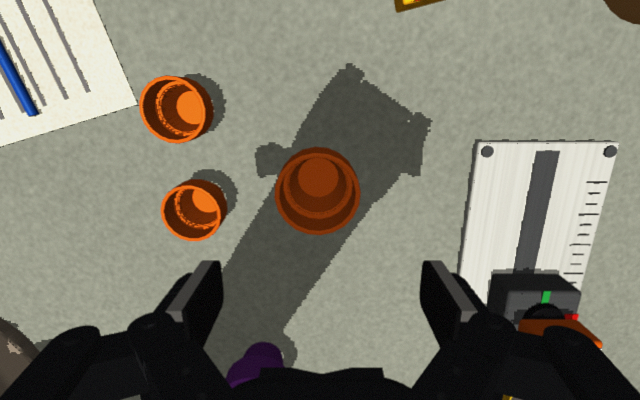

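>>> {"op": "step_arm", "data": {"xyz": [[-0.007,0.05,0.014],[-0.007,0.15,0.014],[-0.007,0.28,0.014],[-0.007,0.407,0.014],[-0.007,0.407,0.014],[-0.007,0.407,0.014]], "rotation": [[0,0,0],[0,0,0],[0,0,0],[0,0,0],[0,0,0],[0,0,0]]}}

```text
clock: 52.72
tcp_pos: [0.4257, 0.2037, 0.2088]
orientation: [-1.57, 0.061, -0.062]
contact_force: [-0.9, -0.6, -1.1]
grip_width: 0.0852
```

>>> {"op": "step_arm", "data": {"xyz": [[0,0,0],[0,0,0],[0,0,0],[0,0,0],[0,0,0]], "rotation": [[0,0,0],[0,0,0],[0,0,0],[0,0,0],[0,0,0]], "grip": 1, "force": 30}}

```text
clock: 53.35
tcp_pos: [0.4262, 0.2041, 0.2106]
orientation: [-1.569, 0.059, -0.065]
contact_force: [-1.8, -1.0, 8.8]
grip_width: 0.0637
```

```bash
python3 - <<'E'
from h import *
st()
E
```

```text
t53.35 grasp [0.4267 0.2042 0.0556] yaw -4.52 tilt [0.0037 0.0003] F [-1.7807 -1.0161  8.8142] M [-0.2269  0.5149 -0.0118] w 0.0637
```

>>> {"op": "step_arm", "data": {"xyz": [[0,-0.1,0],[0,-0.25,0],[0,-0.4,0],[0,-0.55,0],[0,-0.65,0],[0,-0.65,0],[0,-0.65,0]], "rotation": [[0,0,0],[0,0,0],[0,0,0],[0,0,0],[0,0,0],[0,0,0],[0,0,0]]}}

```text
clock: 54.22
tcp_pos: [0.4251, 0.2037, 0.4053]
orientation: [-1.57, 0.059, -0.065]
contact_force: [-0.4, -0.2, -1.2]
grip_width: 0.0638
```

```bash
python3 - <<'E'
from h import *
o=st(); plan([.6063,.0018,.25],-4.5)
f=r.grab_frame("wrist"); R0=R.from_rotvec(o["orientation"]).as_matrix(); g=o["tcp_pos"]+R0[:,1]*.155
rimfit(o,f,g,z=g[2]+.005,fn="p2b")
E
```

```text
t54.23 grasp [0.4257 0.2036 0.2503] yaw -4.54 tilt [ 0.0038 -0.0005] F [-0.4237 -0.2077 -1.2095] M [ 0.0222 -0.0316  0.0081] w 0.0638
d [ 0.6554  0.0035 -0.623 ] w [ 0.0001 -0.0005  0.0024] rows>=4.3
crop 442 434 centre 321.0 292.0
```

View pics/p2b.png

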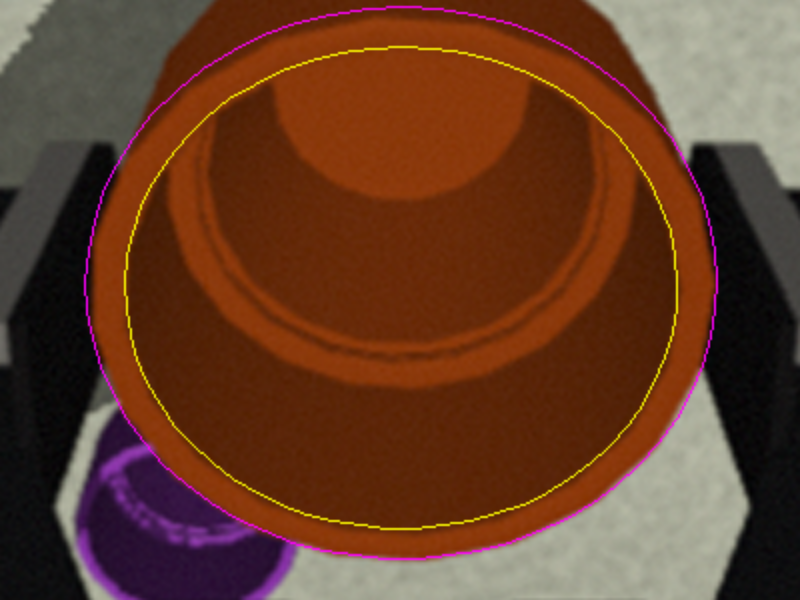

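>>> {"op": "step_arm", "data": {"xyz": [[0.13,0.003,-0.125],[0.26,0.003,-0.25],[0.39,0.003,-0.375],[0.53,0.003,-0.5],[0.655,0.003,-0.623],[0.655,0.003,-0.623],[0.655,0.003,-0.623],[0.655,0.003,-0.623]], "rotation": [[0,0,0.002],[0,0,0.002],[0,0,0.002],[0,0,0.002],[0,0,0.002],[0,0,0.002],[0,0,0.002],[0,0,0.002]]}}

```text
clock: 55.28
tcp_pos: [0.6054, 0.0034, 0.4041]
orientation: [-1.57, 0.061, -0.059]
contact_force: [-0.5, -0.4, -0.9]
grip_width: 0.0635
```

```bash
python3 - <<'E'
from h import *
o=st(); plan([.6063,.0015,.1776],-4.5)
E
```

```text
t55.27 grasp [0.6051 0.0034 0.2491] yaw -4.37 tilt [-0.0015 -0.    ] F [-0.4934 -0.43   -0.8699] M [ 0.0352 -0.0202  0.0059] w 0.0635
d [ 0.0039  0.2384 -0.0061] w [ 0.0001  0.0014 -0.0009] rows>=1.1
```

>>> {"op": "step_arm", "data": {"xyz": [[0.004,0.02,-0.006],[0.004,0.1,-0.006],[0.004,0.17,-0.006],[0.004,0.215,-0.006],[0.004,0.229,-0.006],[0.004,0.237,-0.006],[0.004,0.243,-0.006],[0.004,0.243,-0.006]], "rotation": [[0,0,-0.001],[0,0,-0.001],[0,0,-0.001],[0,0,-0.001],[0,0,-0.001],[0,0,-0.001],[0,0,-0.001],[0,0,-0.001]]}}

```text
clock: 56.28
tcp_pos: [0.6067, 0.0019, 0.3327]
orientation: [-1.57, 0.058, -0.062]
contact_force: [-0.8, -0.5, 5.0]
grip_width: 0.0635
```

```bash
python3 - <<'E'
from h import *
o=st()
E
```

```text
t56.27 grasp [0.607  0.0018 0.1777] yaw -4.38 tilt [ 0.002  -0.0002] F [-0.8163 -0.5159  4.9734] M [-0.0598  0.4431  0.0373] w 0.0635
```

Seated at .1777 m as predicted. Release, lift, and move clear for a check.

>>> {"op": "step_arm", "data": {"xyz": [[0,0,0],[0,0,0],[0,0,0],[0,-0.1,0],[0,-0.25,0],[0,-0.33,0],[0,-0.33,0],[0,-0.33,0]], "rotation": [[0,0,0],[0,0,0],[0,0,0],[0,0,0],[0,0,0],[0,0,0],[0,0,0],[0,0,0]], "grip": 0}}

```text
clock: 57.28
tcp_pos: [0.6062, 0.0016, 0.4305]
orientation: [-1.571, 0.06, -0.06]
contact_force: [0.5, 0.1, -0.0]
grip_width: 0.0853
```

```bash
python3 - <<'E'
from h import *
o=st(); f=r.grab_frame("wrist"); rimfit(o,f,[.6063,.0013],z=.182,fn="p2c"); plan([.47,-.32,.25],-4.5)
E
```

```text
t57.27 grasp [0.6063 0.0015 0.2755] yaw -4.38 tilt [ 0.0004 -0.0006] F [ 0.4691  0.1351 -0.0326] M [ 0.067   0.0301 -0.0143] w 0.0853
crop 442 272 centre 321.0 211.0
d [-0.3706  0.0847 -1.1034] w [ 0.0003  0.0014 -0.0002] rows>=5.6
```

View pics/p2c.png

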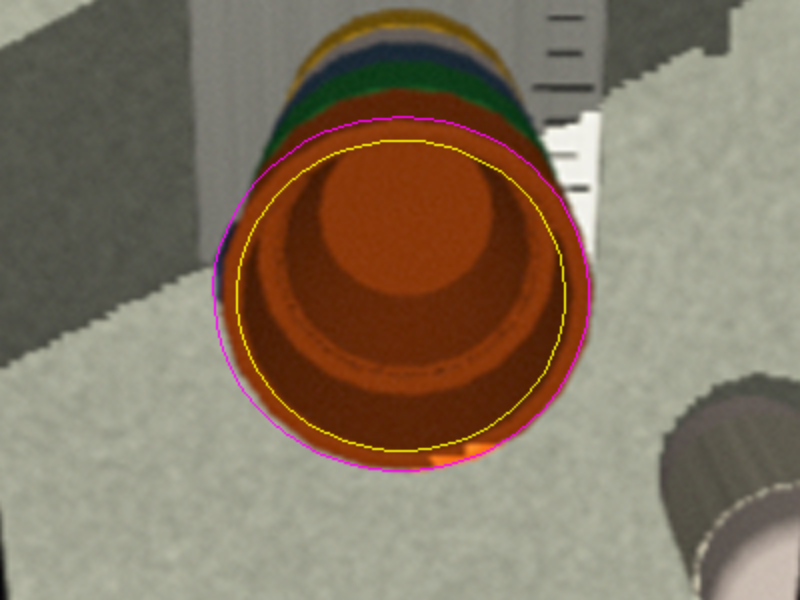

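>>> {"op": "step_arm", "data": {"xyz": [[-0.05,0,-0.2],[-0.1,0,-0.4],[-0.15,0,-0.6],[-0.2,0,-0.8],[-0.2,0.05,-0.95],[-0.2,0.1,-1],[-0.2,0.1,-1],[-0.2,0.1,-1]], "rotation": [[0,0,0],[0,0,0],[0,0,0],[0,0,0],[0,0,0],[0,0,0],[0,0,0],[0,0,0]]}}

```text
clock: 58.32
tcp_pos: [0.5242, -0.2907, 0.4005]
orientation: [-1.569, 0.058, -0.057]
contact_force: [0.6, -0.2, 0.3]
grip_width: 0.0852
```

```bash
python3 - <<'E'
from h import *
o=st(); f=save("wrist","w21"); save("top","t21"); save("scene","s21",(150,100,470,300),2.5)
E
```

```text
t58.33 grasp [ 0.5242 -0.2906  0.2455] yaw -4.19 tilt [-0.      0.0008] F [ 0.6168 -0.2294  0.3079] M [ 0.0006 -0.0074  0.0552] w 0.0852
```

View pics/w21.png

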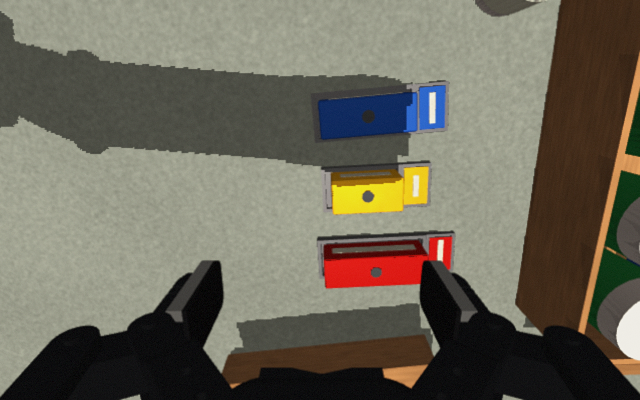

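View pics/t21.png

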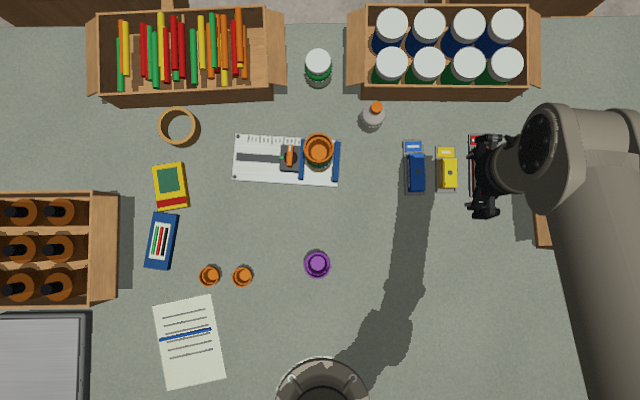

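View pics/s21.png

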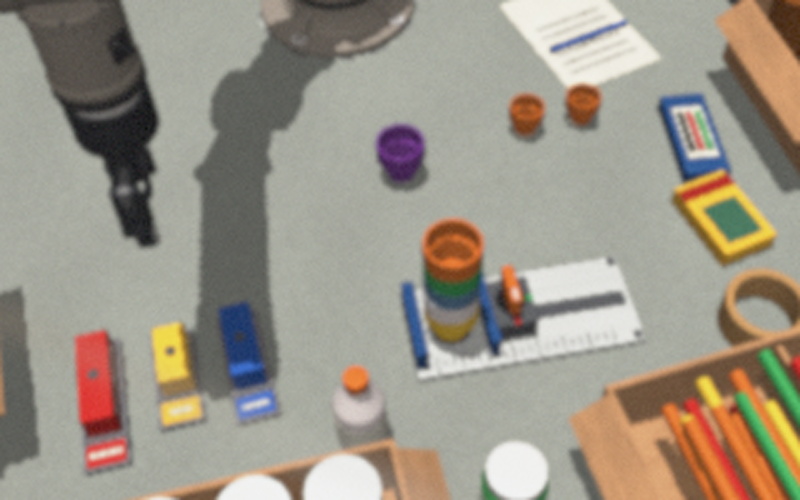

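```bash
python3 - <<'E'
from h import *
o=st(); f=r.grab_frame("wrist"); im=cv2.resize(f["pixels"][:,:,::-1],None,fx=4,fy=4,interpolation=cv2.INTER_CUBIC)
a=np.radians(-1.6);c=np.array([.566,-.3175]);M=np.array([[np.cos(a),-np.sin(a)],[np.sin(a),np.cos(a)]])
for z,col,hx,hy in[(.044,(255,0,255),.036,.018),(.01,(255,255,0),.039,.021)]:
    P=np.c_[(np.array([[hx,hy],[hx,-hy],[-hx,-hy],[-hx,hy]])@M.T)+c,np.full(4,z)]
    cv2.polylines(im,[np.int32(pj(f,P,o)*4+2)],True,col,1)
cv2.imwrite("pics/w21c.png",im[580:900,1200:1800])
E
```

```text
t58.48 grasp [ 0.5243 -0.2913  0.2461] yaw -4.22 tilt [ 0.0008 -0.0007] F [ 0.2846 -0.0138  1.0943] M [ 0.0259 -0.0492  0.0111] w 0.0853
```

View pics/w21c.png

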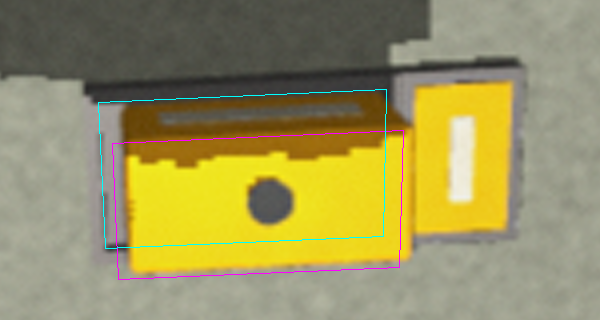

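```bash
python3 - <<'E'
from h import *
plan([.566,-.3175,.15],-4.2)
E
```

```text
d [ 0.1457  0.3205 -0.0757] w [ 0.0005 -0.0005  0.0005] rows>=1.7
```

>>> {"op": "step_arm", "data": {"xyz": [[0.146,0.1,-0.076],[0.146,0.2,-0.076],[0.146,0.32,-0.076],[0.146,0.32,-0.076],[0.146,0.32,-0.076],[0.146,0.32,-0.076]], "rotation": [[0,0,0],[0,0,0],[0,0,0],[0,0,0],[0,0,0],[0,0,0]]}}

```text
clock: 59.28
tcp_pos: [0.5668, -0.3176, 0.3073]
orientation: [-1.572, 0.055, -0.061]
contact_force: [0.3, -0.5, 0.0]
grip_width: 0.0855
```

```bash
python3 - <<'E'
from h import *
o=st(); f=r.grab_frame("wrist"); im=cv2.resize(f["pixels"][:,:,::-1],None,fx=4,fy=4,interpolation=cv2.INTER_CUBIC)
cv2.imwrite("pics/raw_w22.png",f["pixels"][:,:,::-1])
a=np.radians(-1.6);c=np.array([.566,-.3175]);M=np.array([[np.cos(a),-np.sin(a)],[np.sin(a),np.cos(a)]])
for z,col,hx,hy in[(.044,(255,0,255),.036,.018),(.01,(255,255,0),.039,.021)]:
    P=np.c_[(np.array([[hx,hy],[hx,-hy],[-hx,-hy],[-hx,hy]])@M.T)+c,np.full(4,z)]
    cv2.polylines(im,[np.int32(pj(f,P,o)*4+2)],True,col,1)
cv2.imwrite("pics/w22c.png",im[560:1060,920:1720])
E
```

```text
t59.27 grasp [ 0.5673 -0.3179  0.1523] yaw -4.24 tilt [ 0.0035 -0.0023] F [ 0.3216 -0.4891  0.0175] M [-0.0319  0.0003  0.0288] w 0.0855
```

View pics/w22c.png

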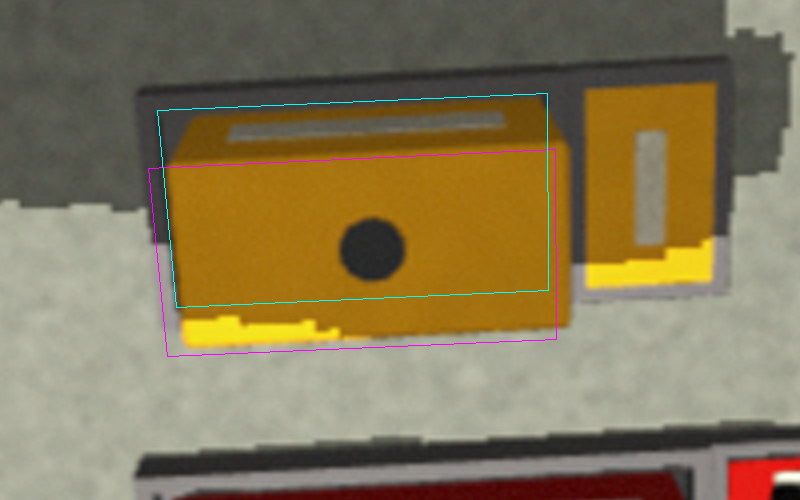

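```bash
python3 - <<'E'
from h import *
o=r.get_obs(); f=r.grab_frame("wrist")
A=lambda x,y:((x+920-2)/4,(y+560-2)/4)
p=bp(f,[A(168,165),A(568,146),A(570,328),A(183,347)],.044,o);print("blk",p,p.mean(0))
q=bp(f,[A(137,90),A(730,60),A(728,293)],.01,o);print("tray outer",q)
im=cv2.imread("pics/raw_w13.png") if False else None
E
ls pics; python3 - <<'E'
import cv2
im=cv2.imread("pics/raw_w13.png")[85:260,270:370]
cv2.imwrite("pics/w13c.png",cv2.resize(im,None,fx=3.4,fy=3.4,interpolation=cv2.INTER_CUBIC))
E
```

```text
blk [[ 0.5338 -0.2982  0.044 ]
 [ 0.6044 -0.3     0.044 ]
 [ 0.6038 -0.3345  0.044 ]
 [ 0.5324 -0.3329  0.044 ]] [ 0.5686 -0.3164  0.044 ]
tray outer [[ 0.5238 -0.2909  0.01  ]
 [ 0.6416 -0.2937  0.01  ]
 [ 0.6416 -0.3429  0.01  ]]
p1a.png
p1b.png
p1c.png
p2a.png
p2b.png
p2c.png
p3a.png
p3b.png
p3c.png
p4a.png
p4b.png
p4c.png
p5a.png
p5b.png
p5c.png
raw_s21.png
raw_scene0.png
raw_t2.png
raw_t21.png
raw_t4.png
raw_top0.png
raw_w1.png
raw_w10.png
raw_w11.png
raw_w12.png
raw_w13.png
raw_w14.png
raw_w15.png
raw_w16.png
raw_w17.png
raw_w2.png
raw_w20.png
raw_w21.png
raw_w22.png
raw_w3.png
raw_w4.png
raw_w5.png
raw_w6.png
raw_w7.png
raw_w8.png
raw_w9.png
raw_wrist0.png
s21.png
scene0.png
t0a.png
t0b.png
t2.png
t21.png
t4.png
top0.png
w1.png
w10.png
w11.png
w11c.png
w12.png
w13.png
w14.png
w15.png
w16.png
w17.png
w1c.png
w2.png
w20.png
w21.png
w21c.png
w22c.png
w3.png
w4.png
w5.png
w5c.png
w6.png
w7.png
w8.png
w9.png
wrist0.png
```

View pics/w13c.png

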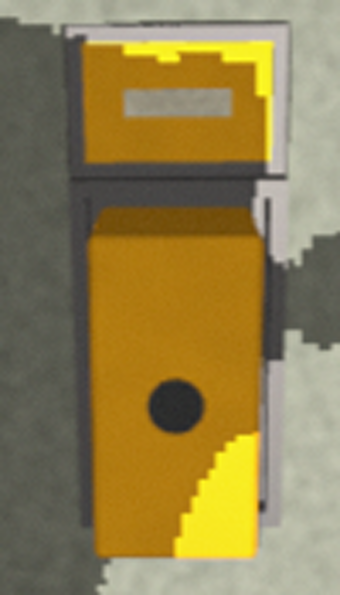

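>>> {"op": "step_arm", "data": {"xyz": [[0,-0.2,0],[0,-0.4,0],[0,-0.5,0],[0,-0.5,0],[0,-0.5,0]], "rotation": [[0,0,0],[0,0,0],[0,0,0],[0,0,0],[0,0,0]]}}

```text
clock: 60.0
tcp_pos: [0.5657, -0.3174, 0.4562]
orientation: [-1.572, 0.057, -0.06]
contact_force: [-0.3, 0.4, -0.5]
grip_width: 0.0852
```

```bash
python3 - <<'E'
from h import *
st(); f=save("top","t23",(220,110,520,260),2.6)
E
```

```text
t60.00 grasp [ 0.5659 -0.3177  0.3012] yaw -4.26 tilt [ 0.0018 -0.0022] F [-0.3411  0.4413 -0.4697] M [ 0.024   0.0492 -0.0127] w 0.0852
```

View pics/t23.png

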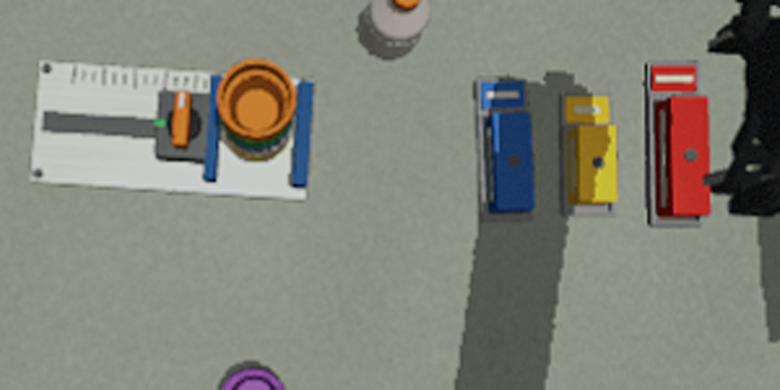

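```bash
python3 - <<'E'
from h import *
print(r.hand_in())
E
```

```text
the job is handed in; nothing more can be done
None
```

The jig is set and filled, and I handed the job in at 60 s of the 210 s allowed, with the arm clear of everything.

**Setting the jig:** I turned the clamp knob about 80° to free it and laid the yellow block lengthwise in the bay. I then slid the stop up until it pressed the block against the fence at about 8 N. Turning the knob back tight ended on a clear hard stop, at about 1 N·m.

**Yellow block:** It is back flat in its yellow-labelled slot. My last measurement put it about 2.5 mm toward the label end. That is inside the 3 mm play, so I left it there.

**Pots:** All five were present, and they are nested over the black disc. From the bottom they are yellow, white, blue, green and large orange. Pots two to five seated within about 1 mm of the predicted height with a light contact force. The rim views matched the expected circles to about 1 mm, and the stack stands upright.

**Last pictures:** The knob bar lies across the rail, the stop is where it was clamped, and the other blocks and bystanders look unmoved. I did not remeasure the stop's travel after the pots went in. No check failed; the block's offset in its slot was the only disagreement.

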